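# Fit a filter disk in the vacuum pot and lock its squeeze-tab cap

### The arm

A 7-joint arm with a two-finger parallel gripper is mounted at the origin on a cart in front of the work surface, level with it; the furniture and walls round the work are solid. World frame = base frame: x ahead of the robot, y to its left, z up, the work surface at z = 0. Lengths are in m, angles in rad, forces in N, time in s.
With the tool pointing down it reaches from about 0.425 to 0.925 m from the base axis. Payload 6.8 kg.
Tool frame: the origin (TCP) lies at the very end of the fingers, on their centre line; the grasp point (between the pads) lies bot.hold_point_z behind it (bot.hold_point_z is the distance from the TCP to the grasp point, in m); x points along the fingers, z is the direction in which the jaws open and shut, and the axes are right-handed (so a half turn about x gives the same grasp; the last joint's range is limited). The gripper opens to 85 mm and grips with 20 to 120 N. Pads are 22 mm wide; open, the fingers measure 114 mm over their backs; the gripper's body (76 mm by 85 mm) begins 54 mm behind the grasp point. The pads swing forward as they close: fully open they stand 13 mm farther back than shut.
Start: joints at [0.688, 0.477, 0.022, 1.555, -0.011, 1.109, -0.083], TCP at [0.472, -0.482, 0.199] pointing down, gripper open.
Joint ranges: [-2.96, 2.96], [-0.34, 2.1], [-1.41, 1.46], [0.24, 2.44], [-1.37, 4.51], [0.17, 1.92], [-2.96, 2.96]. Speed limits (rad/s): [2.39, 2.39, 3.14, 3.14, 3.14, 3.14, 3.14].

### API

Orientations are given as a unit quaternion [w, x, y, z].
In Python, from station import bot gives the robot as it stands.
- The arm moves only by the tool drive_tool, never from a script. Its arguments are lists of equal length, an entry for each row: "slide": the shift along the world's x, y, z in mm, a list of three; "turn": the turn, a rotation vector about the world's x, y, z in rad, a list of three; "gripper": the opening, from 0 (shut) to 1 (fully open). A call has 1 to 10 rows; each row is the pose to reach, as a shift and turn from the pose measured when the call began; what a row does not reach only later rows make up. A row lasts 1/10 s, in which the tool goes at most 50 mm and 8.59 degrees, less where a joint would pass 70% of its speed; a pose out of reach is approached as far as the arm can. A call with a gripper value outside its range is refused whole. The fingers move at their own pace and stop on an object; "squeeze" is the grip in N (left out, the last holds). Time passes only in rows, so rows that repeat a pose let the fingers close. It gives the time, the measured TCP pose, the force and the opening at its end, in the units of the state.
- bot.get_obs(): the state, without advancing time (a new reading comes with each control period).
- bot.read_camera(name): name is "scene" or "top" or "wrist"; returns a dict with "color" (480x640x3 uint8, red, green, blue), "fovy" (degrees; the focal length in pixels is half the picture's height over the tangent of half this angle, whatever the lens; pixels are square), "cx", "cy" (the principal point, pixels), "R" (3x3) and "t" (3): a world point X has camera coordinates R X + t. Camera axes: x right, y down, z forward; pixel columns grow to the right and rows downward; lengths in m; the calibration is good to about 2 mm. A picture is of the moment at which its call begins. There is no depth.
- bot.hand_in(): hands the job in, once; it reports no verdict.
The state is a dict: "t": time; "q": joint angles; "joint_vel": joint speeds; "joint_torque": joint torques, N m; "eef_pos": TCP position; "tool_rot": TCP orientation; "contact_force": force on the tool from outside, world axes, zero at the start; "torque": the same for the moment, N m; "gripper_width": opening from 0.0 (shut) to 1.0 (fully open).
Only numpy, scipy, OpenCV 4.12 (cv2) and the standard library are available. Lean on these libraries where they do the work, as an engineer would, in place of code of your own. Each camera call takes 0.05 s, during which the arm holds its last target.

### The job

Put the new white filter disk into the mouth of the grey vacuum filter pot, lying flat at the bottom of its recess. Then lift the black cap out of its parking stand by the rib on top, set it fully down on the pot with its orange tabs at the two white marks, and let go of it; take it again by the two orange side tabs, squeeze both in and, keeping them squeezed, turn the cap clockwise (seen from above) until the tabs stand at the orange marks, then let go so that both tabs spring out and lock. Leave the flux bottle, the tape roll and the marker where they are.

Things in the scene. Friction and masses are not known exactly. Their poses are not given: they have to be found in the camera images.
- pot: Grey round filter pot, fixed to the desk, place and yaw differ. Foot flange 92 mm across, 6 mm high; wall 76 mm across; rim top at z 57 mm; a brass hose stub sticks out 14 mm low on its -y side. Origin: centre of the underside, z up. The rim's gaps are told at the points on it. The cap goes in only with its x axis along the pot's x axis (either way round, within about 4 degrees).
- pot_seat (a point): Centre of the pot's mouth at the seat, 40 mm above the desk. The mouth is 58 mm wide from the rim (z 57 mm) down to the seat. In the seat is the round recess for the disk, 53 mm wide, floor at z 34 mm. Cap fully down: its origin is at this point.
- entry_notch (a point): Top of the rim at the pot's +x side (33.5 mm from the axis): entry notch for a tab tooth, about 13 mm wide, open at the top, white mark below; its twin is on the -x side. While the tabs are out their teeth stand in these notches and the cap cannot turn.
- lug_slot (a point): Top of the rim at the pot's +y side: entry slot for a cap lug, about 19 mm wide, open at the top; its twin is on the -y side. At the seat the lugs can run clockwise (seen from above) in a channel under the rim, to a stop 1 to 3 degrees past the lock.
- lock_notch (a point): Top of the rim at a lock notch, 50 degrees (0.873 rad) clockwise, seen from above, from the pot's +x side, orange mark below; its twin is on the opposite side. Here the released tabs spring out and lock the cap.
- filter: White round filter disk, 49 mm across and 6 mm thick, with a blue pull tab standing on its middle: 14 mm along the disk's x, 10 mm along its y, from z 6 mm to z 20 mm. Origin: centre of the underside, z up. 30 g. Lies loose on the desk. Seated, its origin is 34 mm above the pot's.
- cap: Black cap, about 170 g, in the parking stand. Origin: centre of the underside of its skirt, z up. Skirt 55 mm across, hollow (room for the disk's pull tab), closed by a plate with its top at z 20.5 mm. Two orange spring tabs stand upright at +x and -x; two fixed lugs stick out at +y and -y. It is the same after half a turn.
- cap_rib (a point): Point on the cap's axis 40 mm above its origin, in the upright rib by which the cap is lifted: black, 26 mm along x, 10 mm along y, z 20 to 46 mm above the cap's origin.
- cap_lug (a point): Outer end of the cap's +y lug, 32.5 mm from the axis; the lug is 14 mm wide and 6 mm high, at the foot of the skirt; its twin is at -y.
- tab_a_face (a point): Middle of the outer face of the orange tab at the cap's +x side, 27 mm from the axis, 40 mm above the cap's origin. The tab is 16 mm wide, from z 21 to 51 mm above the cap's origin. Below, it carries an 8 mm wide tooth that sticks out to 35 mm from the axis at z 9.5 to 15 mm. The tab slides straight in and out.
- tab_b_face (a point): The same on the orange tab at the cap's -x side. The two faces are 54 mm apart with the tabs out, 38 mm fully squeezed.
- tab_a (a joint): Inward travel of the orange tab on the cap's +x side: 0 out (sprung), 0.008 m fully squeezed in. The spring needs 6 N to start and 14 N to hold the tab fully in. From about 0.007 m on the tooth clears the pot's rim.
- tab_b (a joint): The same for the orange tab on the cap's -x side.
- stand: Aluminium parking stand of the cap, fixed to the desk, place and yaw differ. Base 104 mm (x) by 80 mm (y), 6 mm thick; the cap stands on it, axes alike within 0.05 rad. Cheeks 8 mm thick, 30 mm wide, up to z 52 mm, stand at x +42 and -42 mm beside the tabs, so that no finger fits between. Open to +y and -y but for 12 mm high ledges at y +37 and -37 mm. Origin: centre of the underside.
- flux_bottle: Small white and yellow bottle with a red cap, 36 mm across, 88 mm high; a bystander. Origin: centre of the underside. (Far to its right, on the next desk, stand fixed stacks of black trays 0.6 m high, the nearest corner 0.53 m from the robot's base axis: draw the arm back before swinging it past them.)
- tape_roll: Roll of amber tape lying flat, 70 mm across, 18 mm high; a bystander. Origin: centre of the underside.
- marker: White marker pen with a black cap lying on the desk, 122 mm long (y), 16 mm thick; a bystander. Origin: centre of the underside.
Not all that is in view belongs to the job. Leave any pink look-alike of the cap alone.

How it is judged:
On the way, in this order (a step that is already met when the one before it is completed fails the run):
1. the filter disk lies flat in the pot's recess while the cap is still away (z of filter in the frame of pot below 0.0365 m and horizontal distance between filter and pot below 0.0035 m and angle between filter's own z axis and vertical below 0.07 rad and horizontal distance between cap and pot above 0.06 m), for 0.2 s.
2. the cap is fully down on the pot with its tabs at the white marks, both tabs out, and let go (z of cap in the frame of pot below 0.0435 m and horizontal distance between cap and pot below 0.004 m and angle between cap's own z axis and vertical below 0.08 rad and value of joint each of tab_a, tab_b below 0.0015 m and angle between the x axis of cap and the x axis of pot, either way round below 0.14 rad and contact force between the fingers and cap below 0.2 N), for 0.2 s.
3. the cap is being turned with both tabs squeezed in (z of cap in the frame of pot below 0.0435 m and horizontal distance between cap and pot below 0.004 m and angle between cap's own z axis and vertical below 0.08 rad and value of joint each of tab_a, tab_b above 0.005 m and angle between the x axis of cap and the x axis of pot, either way round above 0.3 rad), for 0.1 s.
At the end, for the whole second after the job is handed in: The disk lies flat in the recess (within 3.5 mm of the axis, 2.5 mm of the floor), the cap is fully down (within 3.5 mm of its seat, 4 mm of the axis), turned 0.79 to 0.97 rad from the white marks to the lock notches, both tabs sprung out (less than 1.5 mm in), at rest and let go (z of filter in the frame of pot below 0.0365 m and horizontal distance between filter and pot below 0.0035 m and angle between filter's own z axis and vertical below 0.07 rad and z of cap in the frame of pot below 0.0435 m and horizontal distance between cap and pot below 0.004 m and angle between cap's own z axis and vertical below 0.08 rad and value of joint each of tab_a, tab_b below 0.0015 m and angle between the x axis of cap and the x axis of pot, either way round between 0.79 and 0.97 rad and linear speed of cap below 0.02 m/s); the robot touches nothing.
It fails at once if the flux bottle, the tape roll or the marker is moved by more than 30 mm, or the bottle tipped over (distance of any of flux_bottle, tape_roll, marker from where it was at the start of the episode above 0.03 m or angle between flux_bottle's own z axis and vertical above 0.4 rad).
It also fails if it takes over 62 s, if anything falls off the work surface, if the arm or the gripper's body presses on something with over 40 N, if the wrist force passes 120 N, or if a joint passes its speed limit or range.

## Working session

There is one attempt and no reset: what is moved stays moved. The work goes in short steps, Python scripts to look and compute and a tool call to move; the robot and the scene stay as the last step left them, time stands still between calls to the robot, and variables do not carry over. Pictures are saved under pics/ and viewed, and the job is handed in when it is done.

Besides the shell and the picture viewer there is one more tool, called after "Call:" as name(argument=value, ...) on one line, values as JSON. drive_tool: Moves the arm, as the interface text tells. Its arguments: {"type":"object","properties":{"slide":{"type":"array"},"turn":{"type":"array"},"gripper":{"type":"array"},"squeeze":{"type":"number"}},"required":["slide","turn","gripper"]}

```bash
ls; mkdir -p pics
python3 - <<'E'
from station import bot
import cv2
o=bot.get_obs(); print(o, bot.hold_point_z)
for n in ["scene","top","wrist"]:
    c=bot.read_camera(n); cv2.imwrite(f"pics/{n}0.png",c["color"][:,:,::-1]); print(n,c["fovy"],c["cx"],c["cy"],c["R"],c["t"])
E
```

```text
pics
{'t': 0.0, 'q': array([ 0.68790449,  0.47781945,  0.02235371,  1.55645128, -0.0115244 ,
        1.10931772, -0.0831169 ]), 'joint_vel': array([ 5.22294915e-04, -1.57280074e-03, -1.50953679e-03,  9.75383253e-05,
       -4.84818754e-04,  6.41284370e-04,  5.05121224e-04]), 'joint_torque': array([ 8.17221371e-04, -5.96438491e+01,  1.60827555e+00, -2.81190544e+01,
        1.24549738e-02,  9.41577513e-03, -3.27671808e-05]), 'eef_pos': array([ 0.47173159, -0.48187615,  0.19841315]), 'tool_rot': array([ 0.65121005,  0.27427943,  0.65245883, -0.27384983]), 'contact_force': array([0.34855977, 0.02192013, 0.18503339]), 'torque': array([-0.05437732,  0.03865778,  0.0319319 ]), 'gripper_width': 0.9958872143109986} 0.0187
scene 57.100548357219466 323.80282193351456 237.6481868417746 [[-0.54640804 -0.83721453 -0.02258504]
 [-0.52575683  0.36387675 -0.76887806]
 [ 0.65193406 -0.40824691 -0.63899644]] [0.60775861 0.19051041 0.71066018]
top 42.43070501524063 324.6249046133509 231.2603515513293 [[-0.02842919 -0.99910784 -0.03123   ]
 [-0.98220729  0.0337231  -0.18474739]
 [ 0.18563574  0.02542211 -0.98228972]] [0.40834367 0.53292198 1.07378804]
wrist 66.32072146949653 316.19327198595704 241.4144106773521 [[ 0.69927672 -0.71484733 -0.00231669]
 [-0.68657199 -0.67251273  0.27630694]
 [-0.19907528 -0.19162443 -0.96106665]] [-0.6766177  -0.03684951  0.38080168]
```

View pics/scene0.png

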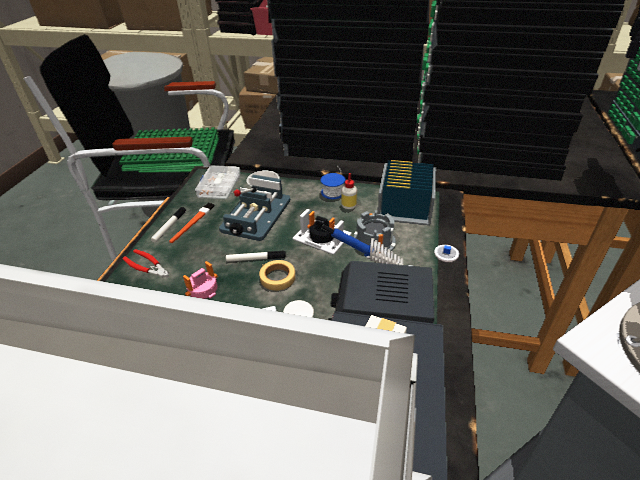

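View pics/top0.png

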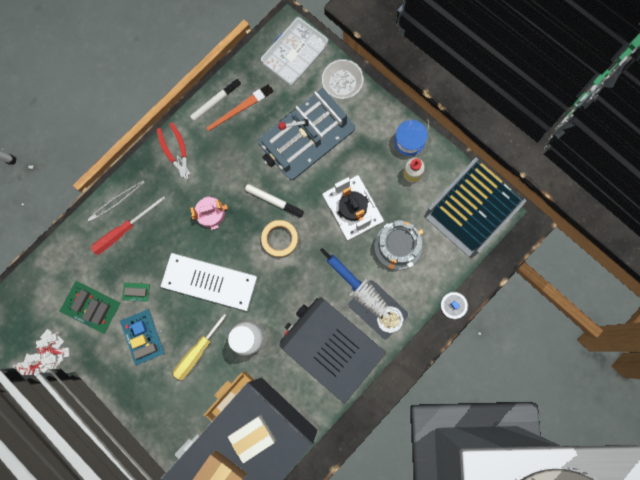

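View pics/wrist0.png

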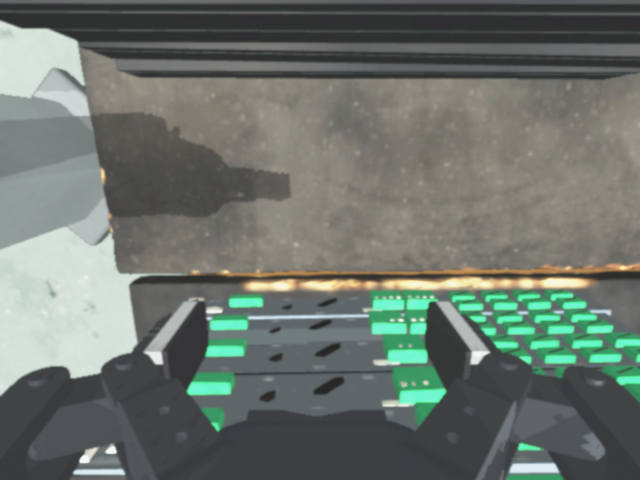

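Candidates. Filter: the white disk with a blue tab at top (454,305); the white cup at (244,338) and the blue tub at (411,137) are not it. Cap: the black one in the white stand at (352,205); the pink look-alike at (208,210) is to be left alone. Pot: the grey ring at (400,245). I'll crop closely to check.

```bash
cat > h.py <<'E'
from station import bot
import numpy as np, cv2
def cam(n): return bot.read_camera(n)
def K(c):
    f=240/np.tan(np.radians(c["fovy"])/2); return f
def ray(c,u,v):
    f=K(c); d=np.array([(u-c["cx"])/f,(v-c["cy"])/f,1.]); R=np.array(c["R"]);t=np.array(c["t"])
    return -R.T@t, R.T@d
def onz(c,u,v,z):
    o,d=ray(c,u,v); return o+d*(z-o[2])/d[2]
def proj(c,X):
    p=np.array(c["R"])@np.array(X)+np.array(c["t"]); f=K(c); return c["cx"]+f*p[0]/p[2], c["cy"]+f*p[1]/p[2]
def crop(img,x0,y0,x1,y1,s,name):
    cv2.imwrite("pics/"+name,cv2.resize(img[y0:y1,x0:x1,::-1],None,fx=s,fy=s,interpolation=cv2.INTER_CUBIC))
def grid(f,img=None): pass
E
python3 - <<'E'
from h import *
c=cam("top")
crop(c["color"],310,160,490,330,4,"top_c.png")
for n,u,v,z in [("filter",454,305,.01),("pot",400,245,.057),("cap",352,205,.046),("tape",279,238,.018),("flux",415,165,.088),("marker",273,200,.01),("box",333,350,.05),("iron",345,270,.02),("gear",478,205,.05),("cup",244,338,0.05)]:
    print(n,onz(c,u,v,z).round(3))
s=cam("scene"); crop(s["color"],280,160,480,310,4,"scene_c.png")
E
```

```text
filter [0.407 0.157 0.01 ]
pot [0.515 0.256 0.057]
cap [0.595 0.339 0.046]
tape [0.543 0.479 0.018]
flux [0.655 0.224 0.088]
marker [0.619 0.49  0.01 ]
box [0.332 0.383 0.05 ]
iron [0.478 0.357 0.02 ]
gear [0.586 0.108 0.05 ]
cup [0.358 0.541 0.05 ]
```

View pics/top_c.png

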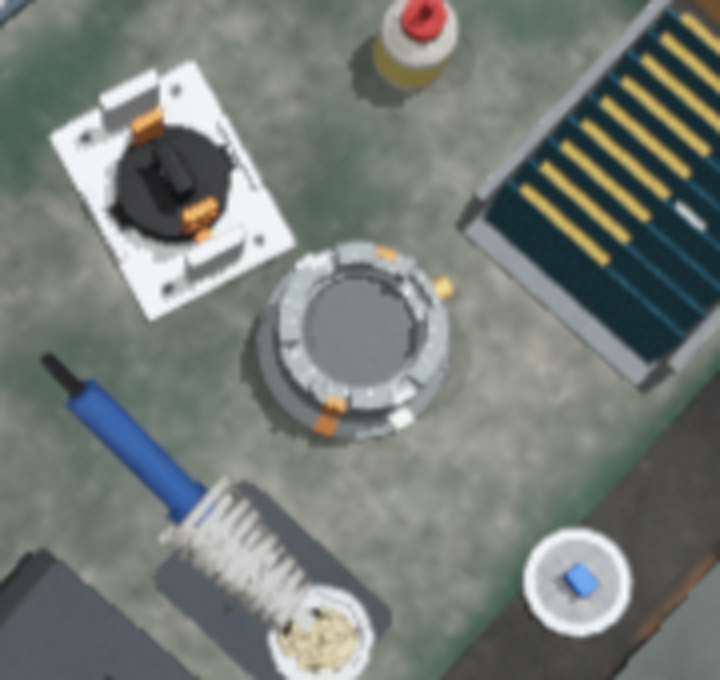

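View pics/scene_c.png

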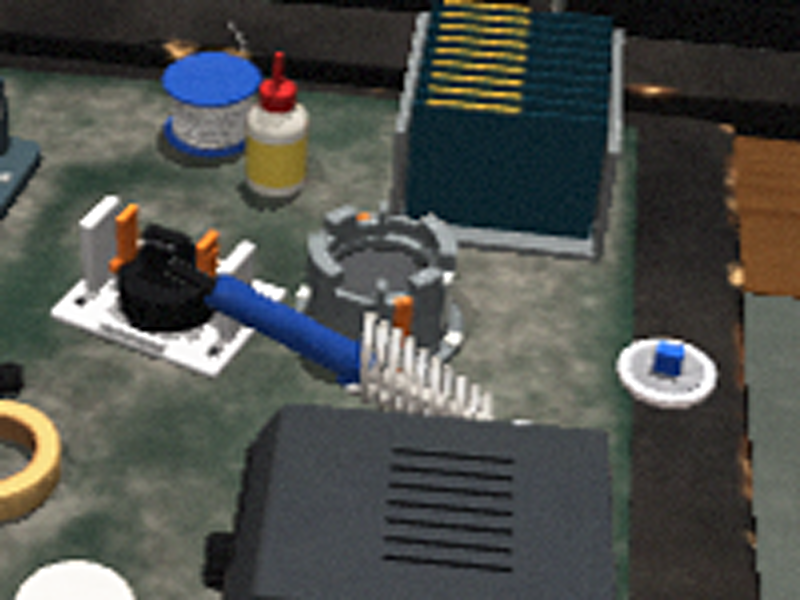

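```bash
cat >> h.py <<'E'
from scipy.optimize import least_squares
from scipy.spatial.transform import Rotation as Rn
def tool():
    o=bot.get_obs(); q=o["tool_rot"]; R=Rn.from_quat(q,scalar_first=True).as_matrix(); return o["eef_pos"],R,o
def circ(P,r=None):
    P=np.asarray(P)[:,:2]; c0=P.mean(0)
    if r is None: s=least_squares(lambda p:np.hypot(*(P-p[:2]).T)-p[2],[*c0,.03],loss="soft_l1",f_scale=.001)
    else: s=least_squares(lambda p:np.hypot(*(P-p[:2]).T)-r,c0,loss="soft_l1",f_scale=.001)
    return s.x,np.sqrt(np.mean(s.fun**2))
def blobs(hsv_lo,hsv_hi,img,box):
    x0,y0,x1,y1=box; h=cv2.cvtColor(img,cv2.COLOR_RGB2HSV)[y0:y1,x0:x1]
    m=cv2.inRange(h,np.array(hsv_lo),np.array(hsv_hi))
    n,l,s,ce=cv2.connectedComponentsWithStats(m)
    return [(s[i,4],ce[i]+[x0,y0],l==i) for i in range(1,n)]
E
python3 - <<'E'
from h import *
p,R,o=tool(); print(R.round(3)); print("camtop",)
c=cam("top"); im=c["color"]; print((-np.array(c["R"]).T@c["t"]).round(3))
# filter
box=(430,285,480,330)
h=cv2.cvtColor(im,cv2.COLOR_RGB2HSV)[box[1]:box[3],box[0]:box[2]]
m=((h[...,2]>150)).astype(np.uint8)
cs,_=cv2.findContours(m,cv2.RETR_EXTERNAL,cv2.CHAIN_APPROX_NONE); k=max(cs,key=cv2.contourArea)[:,0]+[box[0],box[1]]
P=[onz(c,u,v,.006) for u,v in cv2.convexHull(k)[:,0]]; print("filter",circ(P))
for a,ce,mm in blobs((100,100,80),(130,255,255),im,box):
    if a>8:
        ys,xs=np.nonzero(mm); print("blue",a,ce,onz(c,*ce,.018).round(4)); print(cv2.minAreaRect(np.array([onz(c,x+box[0],y+box[1],.02)[:2]*1000 for x,y in zip(xs,ys)],np.float32)))
b=(360,210,440,280)
for nm,lo,hi in [("orange",(8,130,120),(22,255,255)),("white",(0,0,215),(180,40,255))]:
    for a,ce,mm in blobs(lo,hi,im,b):
        if a>4: print(nm,a,ce.round(1),onz(c,*ce,.05).round(4))
b=(320,170,385,245)
for a,ce,mm in blobs((5,130,100),(22,255,255),im,b):
    if a>4: print("captab",a,ce.round(1),onz(c,*ce,.046).round(4))
E
```

```text
[[-0.001  0.715  0.7  ]
 [ 0.001  0.7   -0.715]
 [-1.    -0.    -0.001]]
camtop
[0.336 0.363 1.166]
filter (array([0.40764945, 0.1567164 , 0.02462004]), np.float64(0.00016850270198849344))
blue 40 [454.625 304.725] [0.4072 0.1575 0.018 ]
((407.0381164550781, 157.67904663085938), (11.405707359313965, 10.513915061950684), 42.18489074707031)
orange 27 [361.1 213.3] [0.5781 0.3233 0.05  ]
orange 7 [392.9 261.6] [0.4864 0.2694 0.05  ]
orange 16 [391.2 266.1] [0.4782 0.2728 0.05  ]
white 244 [371.2 218.4] [0.5678 0.3053 0.05  ]
white 18 [388.1 225.1] [0.5541 0.2749 0.05  ]
white 9 [410.3 258.2] [0.4915 0.2375 0.05  ]
white 15 [409.9 264.3] [0.4805 0.2388 0.05  ]
captab 35 [346.5 191.4] [0.6216 0.3488 0.046 ]
captab 57 [359.6 213.9] [0.5779 0.3261 0.046 ]
```

Call:
drive_tool(slide=[[-33,33,0],[-66,67,0],[-99,100,0],[-132,134,0],[-164,167,0],[-164,167,0]], turn=[[0,0,0],[0,0,0],[0,0,0],[0,0,0],[0,0,0],[0,0,0]], gripper=[1,1,1,1,1,1])

```text
t: 0.9
eef_pos: [0.3029, -0.311, 0.1981]
tool_rot: [0.65, 0.275, 0.654, -0.274]
contact_force: [-0.3, 0.6, -0.0]
gripper_width: 1.002
```

Call:
drive_tool(slide=[[36,31,0],[64,68,0],[88,109,0],[107,151,0],[122,195,0],[131,241,0],[136,287,0],[136,334,0],[132,380,0],[122,426,0]], turn=[[0,0,0.1],[0,0,0.2],[0,0,0.3],[0,0,0.4],[0,0,0.5],[0,0,0.6],[0,0,0.7],[0,0,0.8],[0,0,0.9],[0,0,1.0]], gripper=[1,1,1,1,1,1,1,1,1,1])

```text
t: 1.9
eef_pos: [0.4259, 0.1172, 0.1985]
tool_rot: [0.702, -0.073, 0.705, 0.073]
contact_force: [0.7, 0.1, -0.3]
gripper_width: 1.002
```

Run:
```python
from h import *
c=cam("wrist"); cv2.imwrite("pics/w1.png",c["color"][:,:,::-1])
p,R,o=tool(); print(p,R.round(3),o["q"].round(2)); print((-np.array(c["R"]).T@c["t"]).round(3))
print(proj(c,[.4075,.157,.01]), proj(c,[.52,.256,.057]))
```

```text
[0.42356857 0.12554389 0.19902115] [[-0.004 -0.22   0.975]
 [ 0.003  0.975  0.22 ]
 [-1.     0.004 -0.003]] [ 0.08  0.13 -0.54  2.05  0.07  0.98 -0.28]
[0.414 0.184 0.375]
(np.float64(306.0123696195643), np.float64(162.57816772176488)) (np.float64(467.9384241016346), np.float64(71.84099962887126))
```

View pics/w1.png

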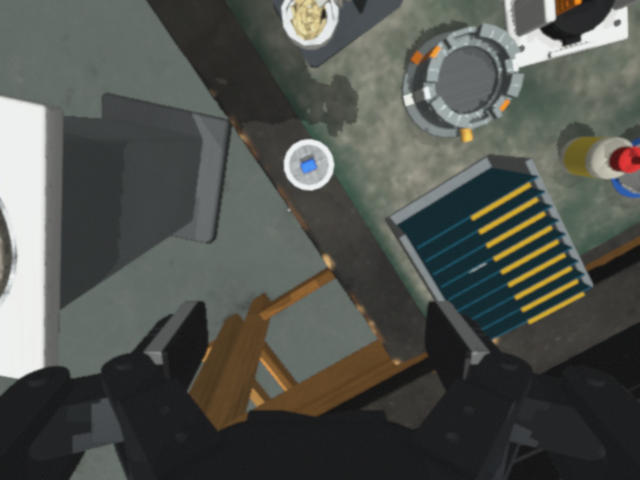

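The wrist view shows the filter at (308,165) with its blue tab, the pot at (466,82), and the PCB rack beside it.

Run:
```python
from h import *
c=cam("wrist"); im=c["color"]; 
crop(im,270,125,350,205,7,"w1f.png"); crop(im,380,10,540,150,5,"w1p.png")
box=(270,125,350,205)
h=cv2.cvtColor(im,cv2.COLOR_RGB2HSV)[box[1]:box[3],box[0]:box[2]]
m=(h[...,2]>150).astype(np.uint8)
cs,_=cv2.findContours(m,cv2.RETR_EXTERNAL,cv2.CHAIN_APPROX_NONE); k=max(cs,key=cv2.contourArea)[:,0]+[box[0],box[1]]
print("filter",circ([onz(c,u,v,.006) for u,v in cv2.convexHull(k)[:,0]]))
for a,ce,mm in blobs((100,100,60),(130,255,255),im,box):
    if a>20:
        ys,xs=np.nonzero(mm); print(a,ce,onz(c,*ce,.017).round(4),cv2.minAreaRect(np.array([onz(c,x+box[0],y+box[1],.02)[:2]*1000 for x,y in zip(xs,ys)],np.float32)))
```

```text
filter (array([0.41019129, 0.15515305, 0.02461481]), np.float64(9.981048691171922e-05))
160 [309.2    175.1125] [0.4102 0.1553 0.017 ] ((410.1591796875, 155.61972045898438), (14.053050994873047, 10.429179191589355), 35.73045349121094)
```

View pics/w1f.png

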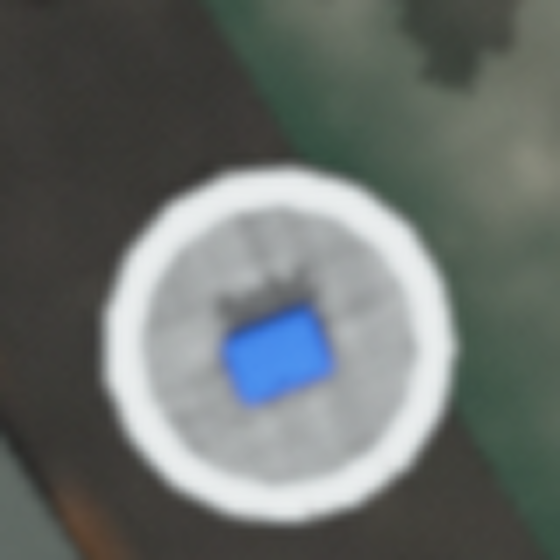

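View pics/w1p.png

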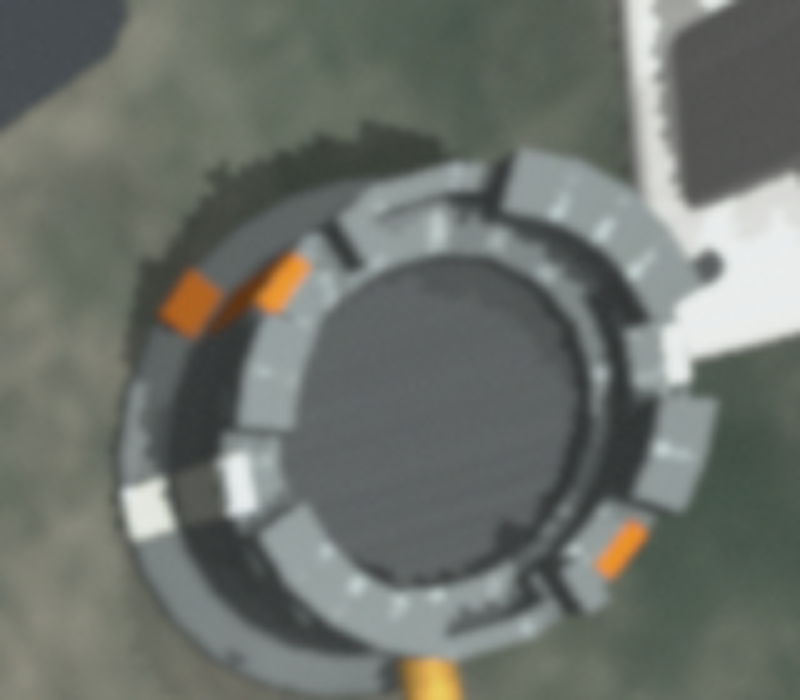

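```bash
cat >> h.py <<'E'
def yaw(R): return np.degrees(np.arctan2(R[1,2],R[0,2]))
def st():
    p,R,o=tool(); print("t",o["t"],"p",(p*1000).round(1),"yaw",yaw(R).round(2),"xaxis",R[:,0].round(4),"q",o["q"].round(2),"F",o["contact_force"].round(1),"g",round(o["gripper_width"],3)); return p,R,o
E
python3 -c "from h import *; st()"
```

```text
t 2.0 p [424.4 121.9 198.9] yaw 12.39 xaxis [-0.004   0.0015 -1.    ] q [ 0.08  0.13 -0.53  2.05  0.08  0.98 -0.28] F [ 0.9 -0.2  0.2] g 1.002
```

Call:
drive_tool(slide=[[-7,16,-30],[-14,33,-70],[-14,33,-105],[-14,33,-119],[-14,33,-119],[-14,33,-119]], turn=[[0,0,0.13],[0,0,0.26],[0,0,0.39],[0,0,0.4],[0,0,0.4],[0,0,0.4]], gripper=[0.5,0.5,0.5,0.5,0.5,0.5])

```text
t: 2.6
eef_pos: [0.4111, 0.1549, 0.0802]
tool_rot: [0.673, -0.213, 0.675, 0.214]
contact_force: [0.0, -0.3, -0.9]
gripper_width: 0.5
```

```bash
cat > filt.py <<'E'
from h import *
import sys
p,R,o=st(); c=cam("wrist"); im=c["color"]; cv2.imwrite("pics/"+sys.argv[1],im[:,:,::-1])
print("tcp px",proj(c,p),"tip z20",proj(c,[p[0],p[1],.02]))
for a,ce,mm in blobs((100,100,60),(130,255,255),im,(200,150,440,480)):
    if a>60:
        ys,xs=np.nonzero(mm); print(a,ce,onz(c,*ce,.018).round(4),cv2.minAreaRect(np.array([onz(c,x+200,y+150,.02)[:2]*1000 for x,y in zip(xs,ys)],np.float32)))
E
python3 filt.py w2.png
```

```text
t 2.6 p [411.1 154.9  80.2] yaw 35.22 xaxis [-4.1e-03  3.0e-04 -1.0e+00] q [-0.    0.32 -0.57  2.17  0.26  0.72 -0.13] F [ 0.  -0.3 -0.9] g 0.5
tcp px (np.float64(316.4196477007303), np.float64(272.9043247556038)) tip z20 (np.float64(316.71288423336387), np.float64(240.93413503307022))
158 [315.29113924 235.24050633] [0.4084 0.1572 0.018 ] ((409.5575256347656, 156.28448486328125), (13.370837211608887, 11.071244239807129), 35.25843048095703)
```

View pics/w2.png

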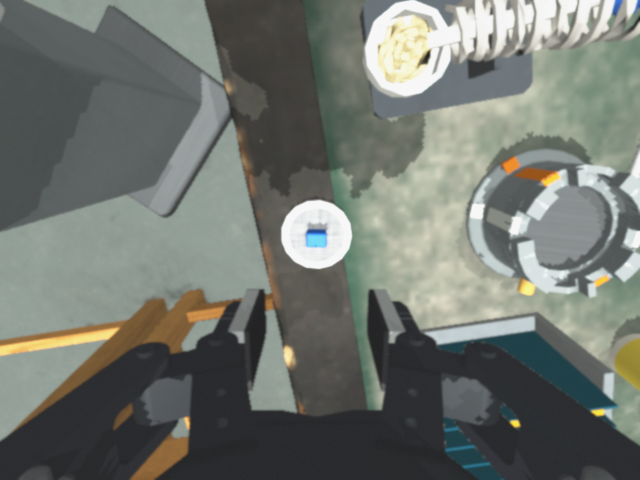

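Call:
drive_tool(slide=[[0,0,-35],[-1,1,-60],[-1,1,-71],[-1,1,-71],[-1,1,-71],[-1,1,-71],[-1,1,-71],[-1,1,-71],[-1,1,-71]], turn=[[0,0,0],[0,0,0],[0,0,0],[0,0,0],[0,0,0],[0,0,0],[0,0,0],[0,0,0],[0,0,0]], gripper=[0.4,0.4,0.4,0.4,0,0,0,0,0], squeeze=40)

```text
t: 3.55
eef_pos: [0.4108, 0.1561, 0.0101]
tool_rot: [0.673, -0.213, 0.675, 0.214]
contact_force: [0.0, -0.2, -0.4]
gripper_width: 0.002
```

```bash
python3 filt.py w3.png
```

```text
t 3.55 p [410.8 156.1  10.1] yaw 35.22 xaxis [-2.1e-03  7.0e-04 -1.0e+00] q [-0.08  0.45 -0.49  2.22  0.39  0.56 -0.26] F [ 0.  -0.2 -0.4] g 0.002
tcp px (np.float64(316.389154413839), np.float64(272.8488164142787)) tip z20 (np.float64(316.3590360480637), np.float64(280.1151748063108))
607 [314.66062603 276.01647446] [0.4093 0.1567 0.018 ] ((408.9825439453125, 157.09088134765625), (13.162302017211914, 11.891912460327148), 35.234806060791016)
```

View pics/w3.png

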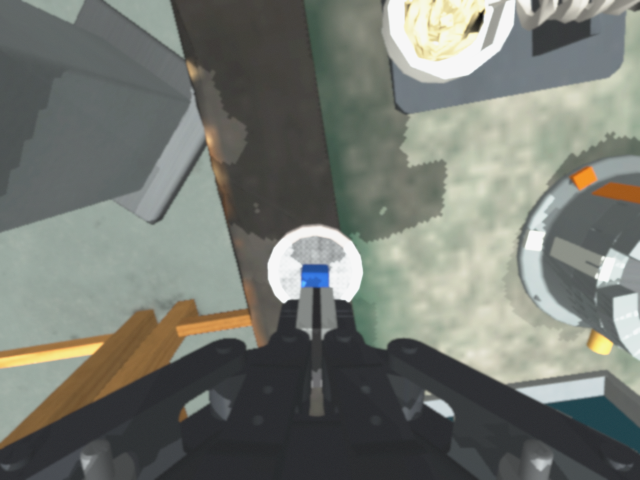

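The gripper shut on nothing: in the picture the blue tab (315,276) is just beyond the finger tips, which end at (316,288). I'll check from the other cameras before the next move.

Run:
```python
from h import *
p,R,o=st()
c=cam("top"); s=cam("scene")
print(proj(c,p),proj(s,p))
crop(c["color"],400,240,560,360,5,"t3.png"); crop(s["color"],380,190,540,310,5,"s3.png")
w=cam("wrist"); crop(w["color"],240,220,400,340,5,"w3c.png")
```

```text
t 3.6 p [410.7 156.1  10. ] yaw 35.22 xaxis [-2.3e-03  6.0e-04 -1.0e+00] q [-0.08  0.45 -0.49  2.22  0.39  0.56 -0.26] F [-0.7 -0.4  0.1] g 0.001
(np.float64(454.5128407520908), np.float64(303.104987055553)) (np.float64(446.3893989408019), np.float64(249.168634195045))
```

View pics/t3.png

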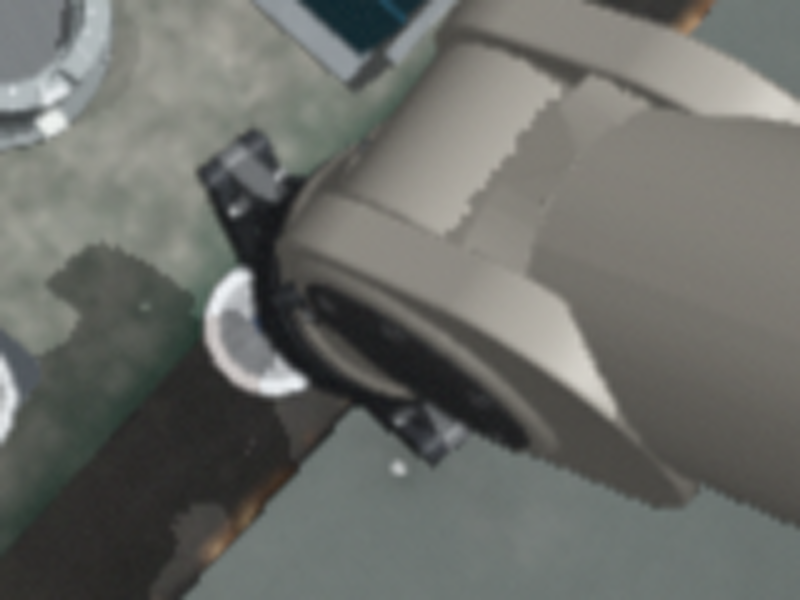

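View pics/s3.png

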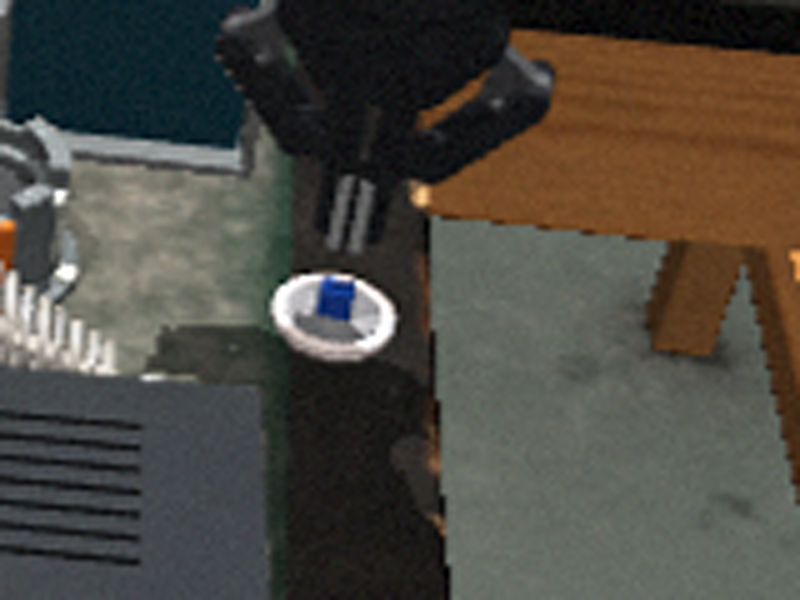

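View pics/w3c.png

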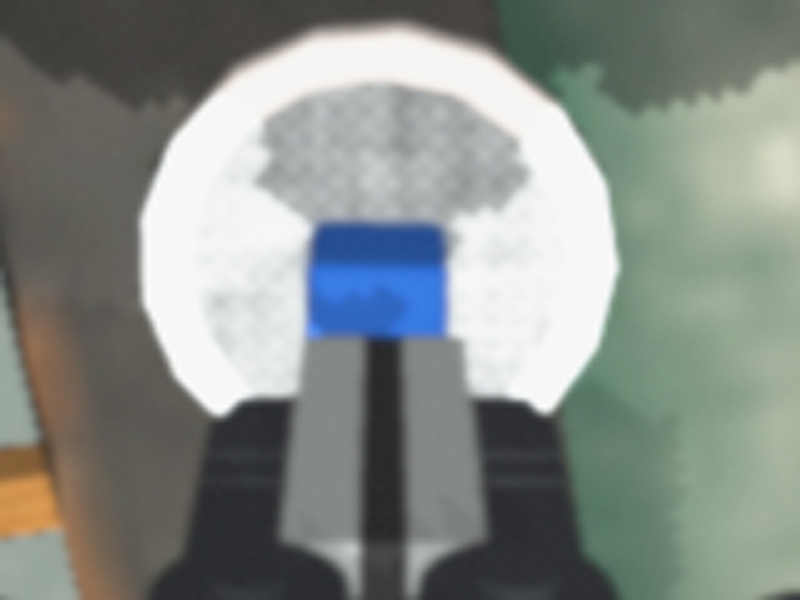

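Run:
```python
from h import *
p,R,o=st()
s=cam("scene"); w=cam("wrist")
def tri(c1,a,c2,b):
    o1,d1=ray(c1,*a);o2,d2=ray(c2,*b)
    A=np.array([[d1@d1,-d1@d2],[d1@d2,-d2@d2]]); r=[(o2-o1)@d1,(o2-o1)@d2]; x=np.linalg.solve(A,r)
    P,Q=o1+x[0]*d1,o2+x[1]*d2; return (P+Q)/2,np.linalg.norm(P-Q)
P,e=tri(s,(448.5,239.5),w,(316.5,287.5)); print("tip",P,e, "tool frame",R.T@(P-p))
P,e=tri(s,(447,247.5),w,(315,280)); print("tabtop",P,e)
```

```text
t 3.75 p [410.6 156.1   9.8] yaw 35.23 xaxis [-2.7e-03  5.0e-04 -1.0e+00] q [-0.09  0.45 -0.49  2.22  0.39  0.56 -0.26] F [-0.4 -0.   0.3] g 0.004
tip [0.40771687 0.15990599 0.0398589 ] 0.0003582601883171569 tool frame [-0.030067    0.00479642 -0.00018499]
tabtop [0.41171783 0.15354999 0.012478  ] 0.00047134662514439066
```

Triangulation puts the visible finger tips at z≈40 mm, about 30 mm behind the reported TCP; the gap between the pads in w2 gives the same answer. I'll descend in small, force-watched steps with the gripper open.

Call:
drive_tool(slide=[[0,0,0],[0,0,0],[0,0,-5],[0,0,-10],[0,0,-14],[0,0,-18],[0,0,-18]], turn=[[0,0,0],[0,0,0],[0,0,0],[0,0,0],[0,0,0],[0,0,0],[0,0,0]], gripper=[0.4,0.4,0.4,0.4,0.4,0.4,0.4])

```text
t: 4.55
eef_pos: [0.41, 0.156, -0.0089]
tool_rot: [0.673, -0.214, 0.675, 0.215]
contact_force: [-0.4, 1.2, -0.2]
gripper_width: 0.4
```

```bash
python3 filt.py w4.png
python3 - <<'E'
from h import *
s=cam("scene"); crop(s["color"],380,190,540,310,5,"s4.png")
E
```

```text
t 4.55 p [410.  156.   -8.9] yaw 35.24 xaxis [-4.e-03  1.e-04 -1.e+00] q [-0.11  0.48 -0.47  2.23  0.43  0.52 -0.29] F [-0.4  1.2 -0.2] g 0.4
tcp px (np.float64(316.4504911673981), np.float64(272.8730112281619)) tip z20 (np.float64(316.2366256843189), np.float64(296.4855876798569))
451 [316.55210643 288.8691796 ] [0.4086 0.1583 0.018 ] ((409.15362548828125, 156.97833251953125), (13.157342910766602, 13.643895149230957), 35.305259704589844)
```

View pics/w4.png

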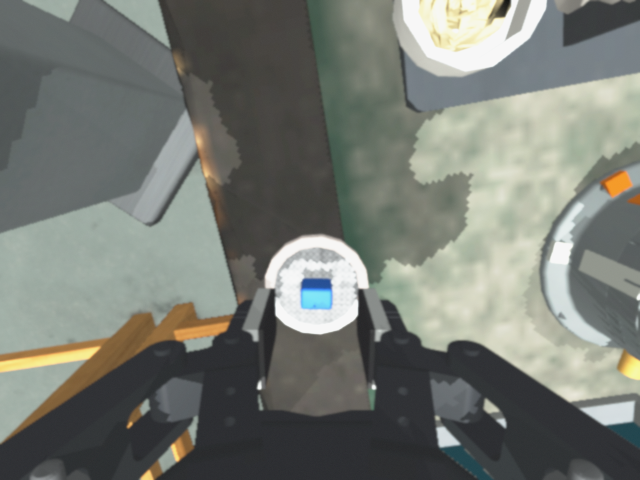

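View pics/s4.png

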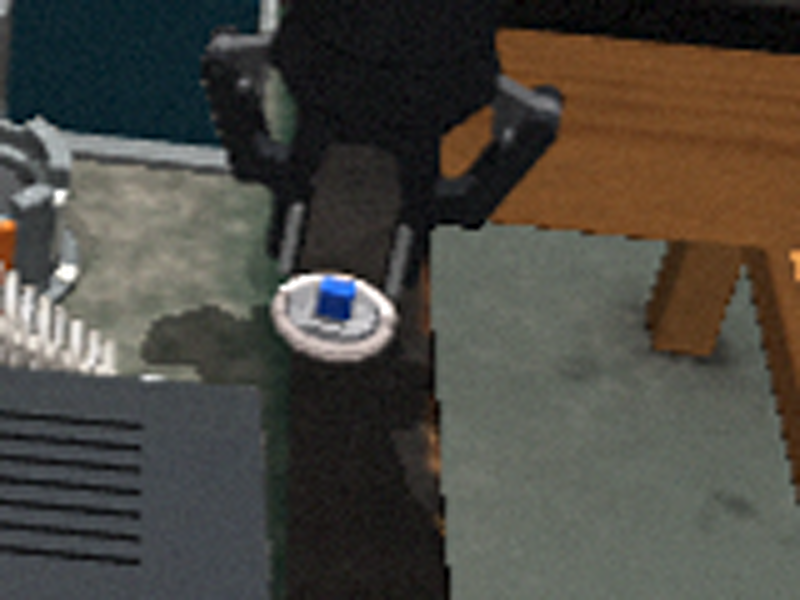

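Call:
drive_tool(slide=[[0,0,-5],[0,0,-10],[0,0,-13],[0,0,-13]], turn=[[0,0,0],[0,0,0],[0,0,0],[0,0,0]], gripper=[0.4,0.4,0.4,0.4])

```text
t: 5.05
eef_pos: [0.41, 0.156, -0.0219]
tool_rot: [0.673, -0.214, 0.675, 0.215]
contact_force: [-0.4, -0.5, -0.1]
gripper_width: 0.404
```

```bash
python3 filt.py w5.png
python3 - <<'E'
from h import *
s=cam("scene"); crop(s["color"],380,190,540,310,5,"s5.png")
E
```

```text
t 5.05 p [410.  156.  -21.9] yaw 35.24 xaxis [-0.0041  0.     -1.    ] q [-0.13  0.51 -0.44  2.23  0.45  0.49 -0.32] F [-0.4 -0.5 -0.1] g 0.404
tcp px (np.float64(316.47486736810004), np.float64(272.881781189495)) tip z20 (np.float64(316.12991905273543), np.float64(310.00900648816673))
660 [316.3        302.19242424] [0.4086 0.1581 0.018 ] ((409.1038818359375, 157.14442443847656), (13.614355087280273, 14.453104972839355), 35.32188034057617)
```

View pics/w5.png

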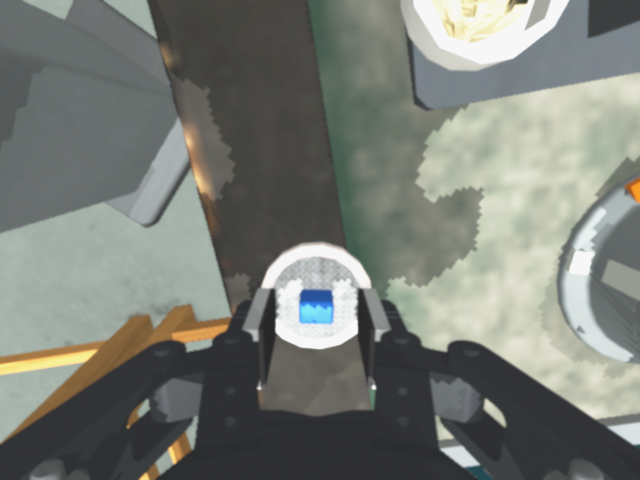

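View pics/s5.png

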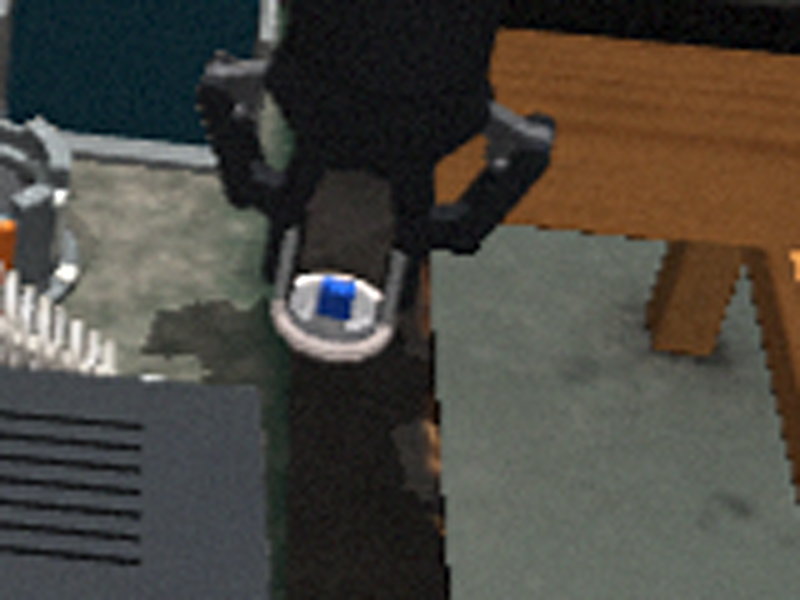

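Call:
drive_tool(slide=[[0,0,2],[0,0,2],[0,0,2],[0,0,2],[0,0,2]], turn=[[0,0,0],[0,0,0],[0,0,0],[0,0,0],[0,0,0]], gripper=[0,0,0,0,0], squeeze=30)

```text
t: 5.65
eef_pos: [0.4104, 0.1563, -0.0191]
tool_rot: [0.673, -0.214, 0.675, 0.214]
contact_force: [-1.6, -1.0, 5.8]
gripper_width: 0.14
```

```bash
python3 filt.py w6.png
python3 - <<'E'
from h import *
s=cam("scene"); crop(s["color"],380,190,540,310,5,"s6.png")
c=cam("wrist"); crop(c["color"],240,240,400,360,5,"w6c.png")
E
```

```text
t 5.65 p [410.4 156.3 -19.1] yaw 35.24 xaxis [-2.9e-03  3.0e-04 -1.0e+00] q [-0.13  0.5  -0.45  2.23  0.45  0.5  -0.31] F [-1.6 -1.   5.8] g 0.14
tcp px (np.float64(316.415899762965), np.float64(272.8694568148927)) tip z20 (np.float64(316.20061024656104), np.float64(306.9026495356913))
682 [316.1744868 299.6202346] [0.4091 0.1581 0.018 ] ((409.54913330078125, 157.36135864257812), (14.027668952941895, 14.690958976745605), 35.30728530883789)
```

View pics/w6c.png

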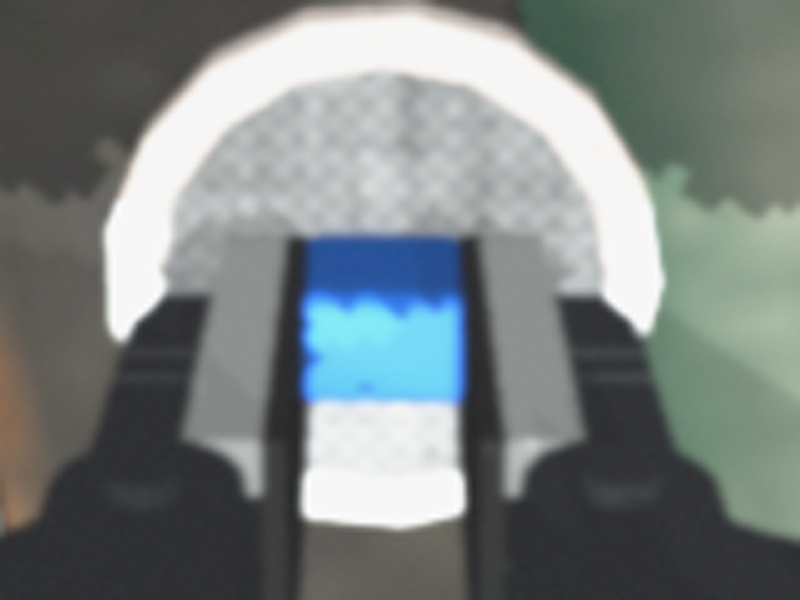

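View pics/s6.png

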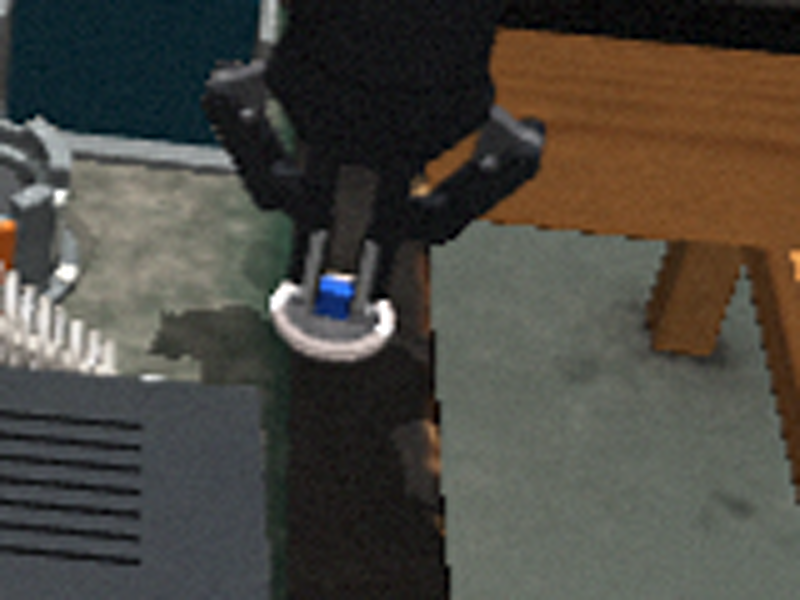

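Gripped: the pads sit on the blue tab at opening 0.14. I'll lift and go where the wrist camera looks straight down on the pot.

Call:
drive_tool(slide=[[0,0,20],[0,0,60],[0,0,105],[20,8,150],[55,20,169],[95,35,169],[135,50,169],[135,50,169],[135,50,169]], turn=[[0,0,0],[0,0,0],[0,0,0],[0,0,0],[0,0,0],[0,0,0],[0,0,0],[0,0,0],[0,0,0]], gripper=[0,0,0,0,0,0,0,0,0])

```text
t: 6.7
eef_pos: [0.5454, 0.2064, 0.1492]
tool_rot: [0.673, -0.213, 0.675, 0.215]
contact_force: [-0.4, -0.2, -0.8]
gripper_width: 0.148
```

Run:
```python
from h import *
p,R,o=st(); c=cam("wrist"); cv2.imwrite("pics/w7.png",c["color"][:,:,::-1]); print(st()[0])
print((-np.array(c["R"]).T@c["t"]).round(3)); print(proj(c,[.515,.256,.057]))
t=cam("top"); crop(t["color"],340,190,500,310,5,"t7.png")
```

```text
t 6.7 p [545.4 206.4 149.2] yaw 35.24 xaxis [-4.2e-03  5.0e-04 -1.0e+00] q [-0.03  0.44 -0.57  1.8   0.28  0.99 -0.09] F [-0.4 -0.2 -0.8] g 0.148
t 6.75 p [544.6 206.1 149.3] yaw 35.26 xaxis [-4.5e-03 -1.0e-04 -1.0e+00] q [-0.03  0.44 -0.57  1.8   0.28  0.99 -0.09] F [-0.4  0.5 -0.1] g 0.152
[0.54457408 0.20606076 0.14925723]
[0.507 0.261 0.325]
(np.float64(322.15282921275565), np.float64(149.98869312455196))
```

View pics/w7.png

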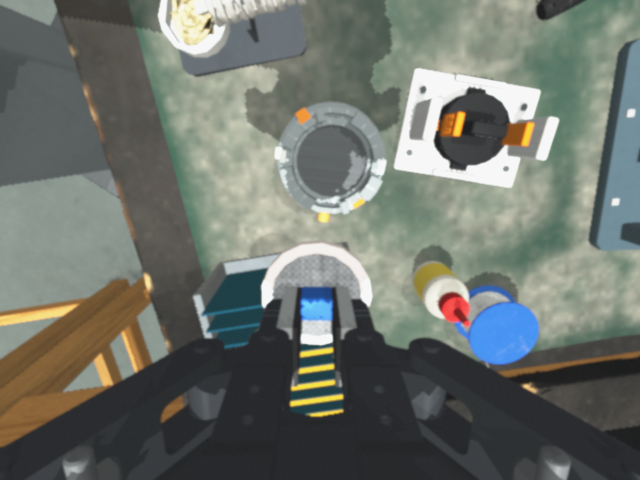

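Run:
```python
from h import *
c=cam("wrist"); im=c["color"]; np.savez("w7.npz",im=im,R=c["R"],t=c["t"],cx=c["cx"],cy=c["cy"],fovy=c["fovy"])
crop(im,265,90,395,225,5.5,"w7p.png"); crop(im,385,55,565,195,4.4,"w7c.png")
```

```text
(no output)
```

View pics/w7p.png

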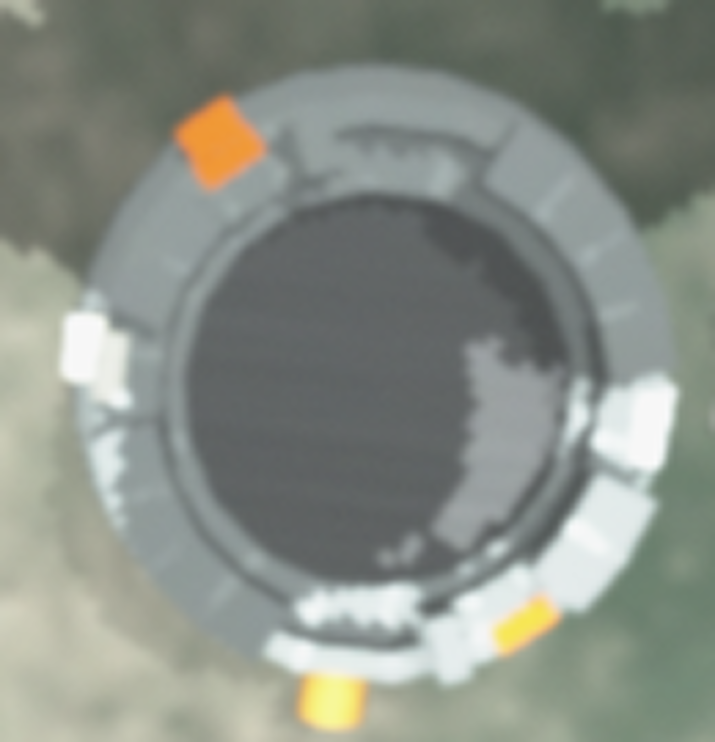

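View pics/w7c.png

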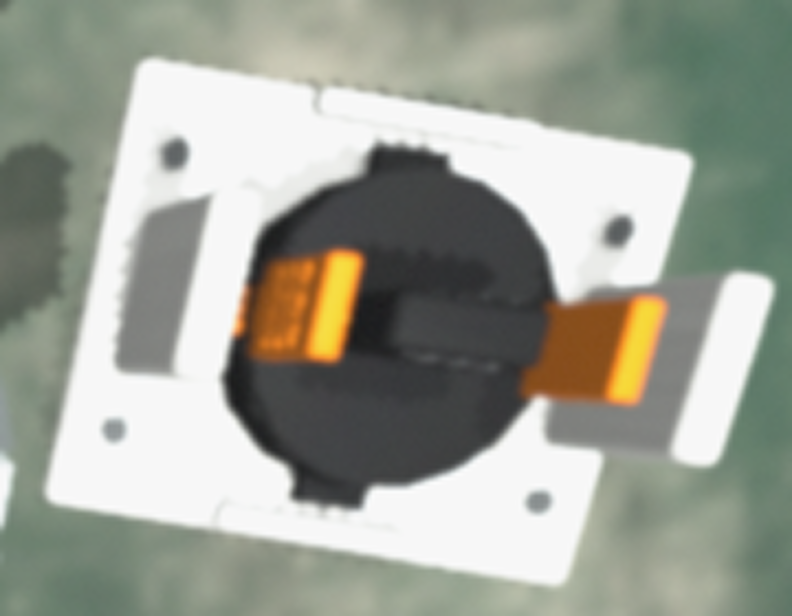

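```bash
cat > an7.py <<'E'
from h import *
c={k:v for k,v in np.load("w7.npz").items()}; im=c["im"]
def px(x,y): return 265+x/5.5,90+y/5.5
# recess edge by eye points on crop at z .040 (53 mm)
pts=[(190,375),(200,310),(235,250),(290,210),(370,195),(205,470),(240,525),(300,565),(370,582),(450,565),(562,360),(555,440),(515,520)]
P=[onz(c,*px(*q),.040) for q in pts]; r,e=circ(P); print("recess free",r,e); C,e=circ(P,.0265); print(C,e)
# outer flange hull from saturation: grey region
pts=[(375,65),(300,75),(170,150),(115,225),(85,300),(500,100),(580,155),(640,235),(670,310)]
for z in (.006,.057):
    print("outer",z,circ([onz(c,*px(*q),z) for q in pts]))
for nm,q in [("white+",(95,350)),("whiteR",(637,428)),("orangeL",(220,142)),("orangeR",(525,625)),("stub",(332,705))]:
    for z in (.0,.03,.057):
        w=onz(c,*px(*q),z)[:2]-C; print(nm,z,round(np.hypot(*w)*1000,1),np.degrees(np.arctan2(w[1],w[0])).round(1))
E
python3 an7.py
```

```text
recess free [0.52594343 0.25315102 0.02629638] 0.0003451603719141685
[0.52595468 0.25326224] 0.000395017229575372
outer 0.006 (array([0.52752475, 0.2526933 , 0.04620103]), np.float64(0.00038785540805536987))
outer 0.057 (array([0.5241421 , 0.25396807, 0.03883931]), np.float64(0.00032585261680676935))
white+ 0.0 42.6 -149.8
white+ 0.03 39.9 -152.0
white+ 0.057 37.6 -154.2
whiteR 0.0 43.9 24.4
whiteR 0.03 38.5 26.5
whiteR 0.057 33.7 28.9
orangeL 0.0 41.4 158.3
orangeL 0.03 39.5 158.3
orangeL 0.057 37.8 158.4
orangeR 0.0 47.8 -21.1
orangeR 0.03 41.4 -21.1
orangeR 0.057 35.7 -21.2
stub 0.0 53.3 -60.0
stub 0.03 46.9 -61.5
stub 0.057 41.2 -63.2
```

```bash
cat > disk.py <<'E'
from h import *
def disk(c,p,dz=.025):
    im=c["color"]; h=cv2.cvtColor(im,cv2.COLOR_RGB2HSV)
    m=((h[...,2]>190)&(h[...,1]<50)).astype(np.uint8); m[:, :240]=0; m[:,395:]=0; m[:215]=0; m[315:]=0
    n,l,s,ce=cv2.connectedComponentsWithStats(m); i=1+np.argmax(s[1:,4])
    k=[]
    for u in range(s[i,0],s[i,0]+s[i,2]):
        v=np.nonzero(l[:,u]==i)[0]
        if len(v): k.append((u,v[0]))
    P=[onz(c,u,v,p[2]+dz) for u,v in k]; r=circ(P); return r
if __name__=="__main__":
    p,R,o=st(); c=cam("wrist")
    (x,y,r),e=disk(c,p); d=R.T@(np.array([x,y,p[2]+.025])-p); print("disk",x,y,r,e,"tool",d);
E
python3 disk.py
```

```text
t 6.85 p [544.3 205.8 149.7] yaw 35.27 xaxis [-3.8e-03 -5.0e-04 -1.0e+00] q [-0.03  0.44 -0.57  1.8   0.28  0.99 -0.09] F [ 1.3 -0.4 -0.2] g 0.147
disk 0.568294968995251 0.172729495760166 0.06286438175383353 0.0013298717692958688 tool [-0.02507466 -0.04082687  0.00045091]
```

Run:
```python
from h import *
c=np.load("w7.npz"); crop(c["im"],250,230,390,360,5.5,"w7d.png")
```

```text
(no output)
```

View pics/w7d.png

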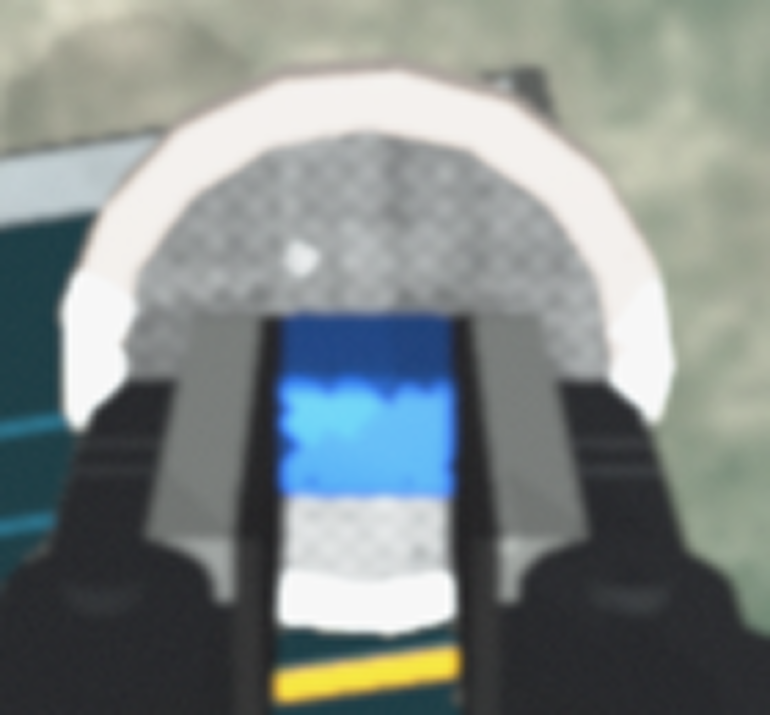

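Run:
```python
from h import *
c={k:v for k,v in np.load("w7.npz").items()}
p,R,o=tool()
pts=[(65,320),(85,265),(120,195),(180,130),(275,78),(395,70),(500,100),(580,155),(655,270),(672,355),(660,415),(75,420),(395,632),(300,622)]
P0=p
for dz in (.019,.025,.030):
    P=[onz(c,250+x/5.5,230+y/5.5,P0[2]+dz) for x,y in pts]
    r,e=circ(P); print(dz,r,e, "tool off mm",(R.T@(np.array([r[0],r[1],P0[2]+dz])-P0)*1000).round(1))
```

```text
0.019 [0.54675615 0.2027741  0.02547902] 0.00024791881211366247 tool off mm [-19.   -3.8   0.1]
0.025 [0.54520727 0.20499244 0.02450434] 0.00023843101709993992 tool off mm [-25.   -1.1   0.1]
0.03 [0.54391653 0.20684104 0.02369209] 0.00023052487998124387 tool off mm [-30.    1.1   0.1]
```

Call:
drive_tool(slide=[[-10,24,0],[-19,48,0],[-19,48,-30],[-19,48,-60],[-19,48,-85],[-19,48,-90],[-19,48,-90],[-19,48,-90]], turn=[[0,0,0],[0,0,0],[0,0,0],[0,0,0],[0,0,0],[0,0,0],[0,0,0],[0,0,0]], gripper=[0,0,0,0,0,0,0,0])

```text
t: 7.7
eef_pos: [0.526, 0.2543, 0.0613]
tool_rot: [0.673, -0.214, 0.674, 0.215]
contact_force: [-0.3, 0.7, -0.4]
gripper_width: 0.146
```

Run:
```python
from h import *
p,R,o=st(); c=cam("wrist"); cv2.imwrite("pics/w8.png",c["color"][:,:,::-1])
s=cam("scene"); crop(s["color"],310,170,470,290,5,"s8.png")
```

```text
t 7.7 p [526.  254.3  61.3] yaw 35.27 xaxis [-1.6e-03  5.0e-04 -1.0e+00] q [-0.15  0.55 -0.53  1.86  0.37  0.83 -0.26] F [-0.3  0.7 -0.4] g 0.146
```

View pics/w8.png

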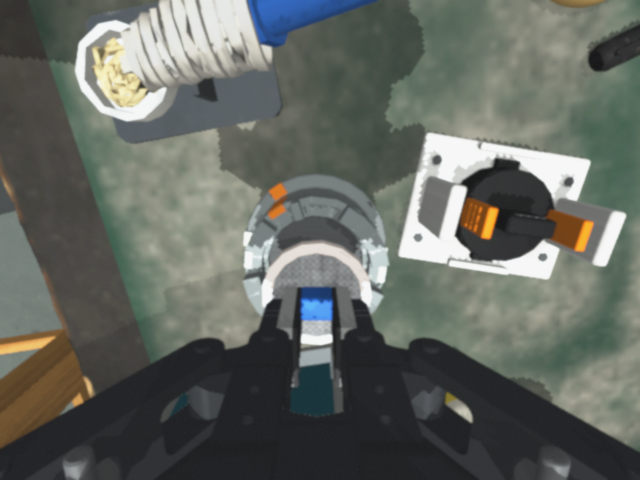

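View pics/s8.png

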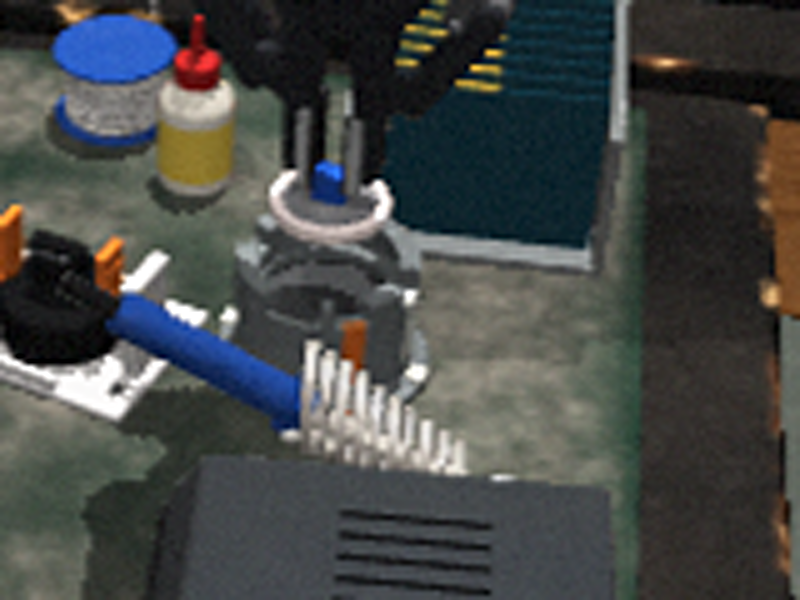

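Run:
```python
from h import *
c=cam("wrist"); np.savez("w8.npz",im=c["color"],**{k:c[k] for k in("R","t","cx","cy","fovy")}); crop(c["color"],235,165,400,315,4.8,"w8p.png")
```

```text
(no output)
```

View pics/w8p.png

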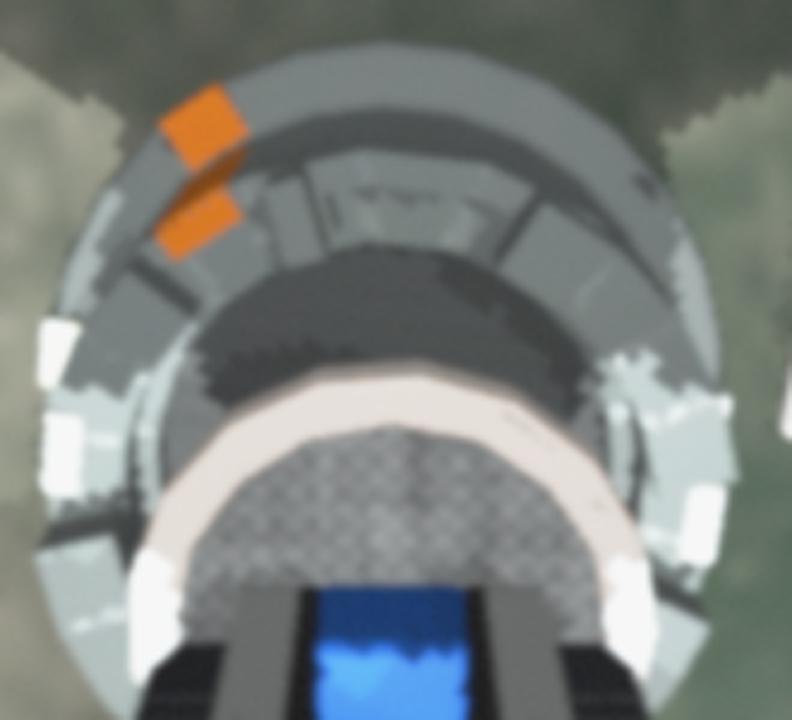

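Run:
```python
from h import *
c={k:v for k,v in np.load("w8.npz").items()}
p,R,o=st()
f=lambda pts,z:[onz(c,235+x/4.8,165+y/4.8,z) for x,y in pts]
fl=[(395,42),(250,72),(160,120),(105,200),(65,290),(480,55),(560,90),(620,140),(680,215),(712,310)]
r,e=circ(f(fl,.006)); print("flange",r,e, circ(f(fl,.006),.046)[0])
d=[(130,600),(160,490),(225,415),(315,375),(415,362),(510,390),(595,455),(650,560),(655,620)]
r2,e2=circ(f(d,p[2]+.025)); r3,_=circ(f(d,p[2]+.025),.0245); print("disk",r2,e2,r3)
# mouth far edge at seat/recess
```

```text
t 7.85 p [526.2 254.3  61.3] yaw 35.26 xaxis [-1.2e-03  6.0e-04 -1.0e+00] q [-0.15  0.55 -0.53  1.86  0.37  0.83 -0.26] F [-0.5 -0.4 -0.5] g 0.146
flange [0.52590803 0.25378297 0.04493303] 0.00032118269798125167 [0.52660604 0.25264926]
disk [0.52655108 0.2541709  0.02441573] 0.0001318916322295604 [0.52660298 0.25407869]
```

Call:
drive_tool(slide=[[0,-1,-10],[0,-1,-20],[0,-1,-30],[0,-1,-38],[0,-1,-42],[0,-1,-45],[0,-1,-45]], turn=[[0,0,0],[0,0,0],[0,0,0],[0,0,0],[0,0,0],[0,0,0],[0,0,0]], gripper=[0,0,0,0,0,0,0])

```text
t: 8.55
eef_pos: [0.5261, 0.2532, 0.0159]
tool_rot: [0.673, -0.214, 0.674, 0.214]
contact_force: [-0.3, 0.2, 0.1]
gripper_width: 0.148
```

Run:
```python
from h import *
p,R,o=st(); c=cam("wrist"); crop(c["color"],235,165,400,335,4.6,"w9.png")
```

```text
t 8.55 p [526.1 253.2  15.9] yaw 35.26 xaxis [-1.8e-03  4.0e-04 -1.0e+00] q [-0.18  0.61 -0.5   1.89  0.41  0.75 -0.29] F [-0.3  0.2  0.1] g 0.148
```

View pics/w9.png

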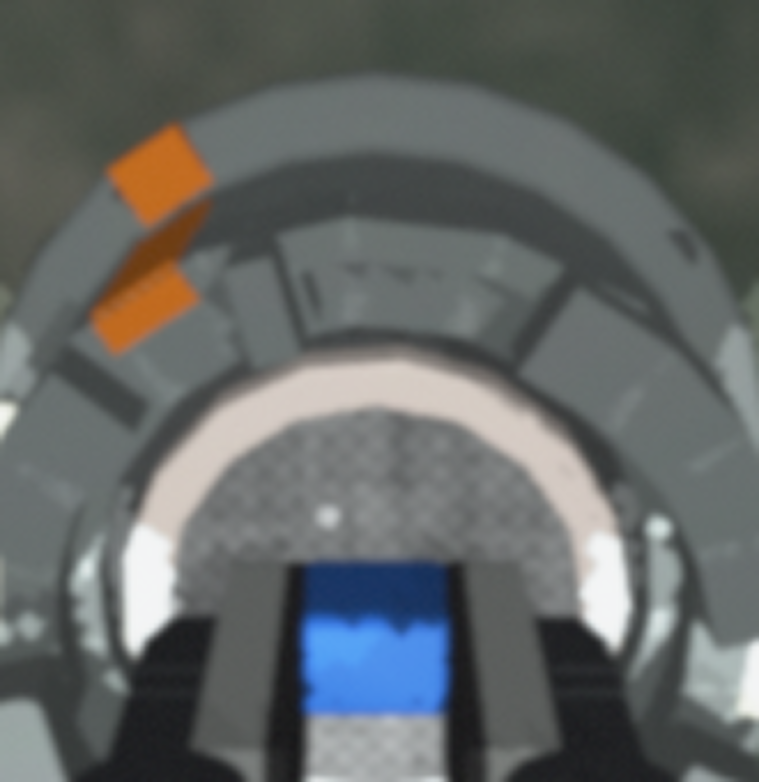

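Call:
drive_tool(slide=[[0,0,-1.5],[0,0,-2.5],[0,0,-2.5]], turn=[[0,0,0],[0,0,0],[0,0,0]], gripper=[0,0,0])

```text
t: 8.9
eef_pos: [0.5268, 0.2536, 0.0149]
tool_rot: [0.674, -0.214, 0.674, 0.214]
contact_force: [-2.5, -1.2, 7.8]
gripper_width: 0.147
```

Call:
drive_tool(slide=[[0,0,1],[0,0,1],[0,0,1],[0,0,8],[0,0,20],[0,0,45],[0,0,85],[0,0,100]], turn=[[0,0,0],[0,0,0],[0,0,0],[0,0,0],[0,0,0],[0,0,0],[0,0,0],[0,0,0]], gripper=[0.24,0.24,0.24,0.24,0.24,0.24,0.4,0.5])

```text
t: 9.7
eef_pos: [0.5286, 0.2552, 0.1195]
tool_rot: [0.676, -0.214, 0.672, 0.215]
contact_force: [0.7, 0.0, 0.1]
gripper_width: 0.497
```

Run:
```python
from h import *
p,R,o=st(); c=cam("wrist"); cv2.imwrite("pics/w10.png",c["color"][:,:,::-1])
```

```text
t 9.7 p [528.6 255.2 119.5] yaw 35.27 xaxis [ 0.005   0.0037 -1.    ] q [-0.12  0.48 -0.57  1.82  0.31  0.93 -0.21] F [0.7 0.  0.1] g 0.497
```

View pics/w10.png

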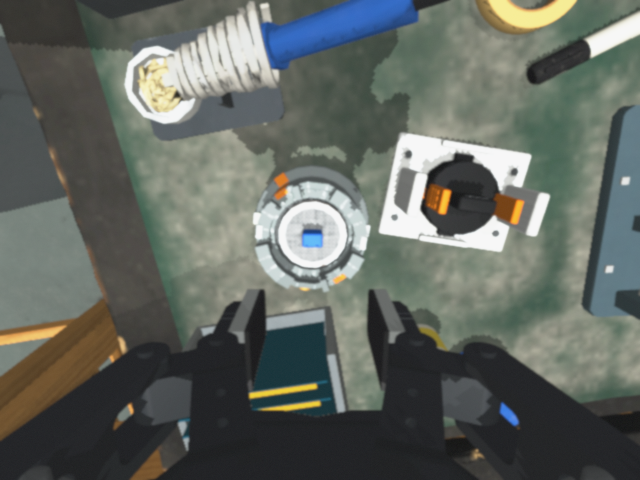

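The disk sits centred in the pot, tab at (312,238). Next I measure the cap from the wrist pictures.

Run:
```python
from h import *
c={k:v for k,v in np.load("w7.npz").items()}
g=lambda x,y,z:onz(c,385+x/4.4,55+y/4.4,z)
a,b=g(336,305,.057),g(637,350,.057); d=b-a; print(a,b,"mid",(a+b)/2,"len",np.hypot(*d[:2]),"yaw",np.degrees(np.arctan2(d[1],d[0])))
a,b=g(412,150,.009),g(325,505,.009); d=b-a; print("lugs",(a+b)/2,np.hypot(*d[:2]),np.degrees(np.arctan2(d[1],d[0]))+90)
# stand corners z .006
co=[g(*q,.006) for q in [(140,60),(690,155),(565,585),(48,500)]]; 
for i in range(4): d=co[(i+1)%4]-co[i]; print(np.hypot(*d[:2]).round(4),np.degrees(np.arctan2(d[1],d[0])).round(1))
print(np.mean(co,0))
w=cam("wrist"); crop(w["color"],375,120,555,260,4.4,"w10c.png"); np.savez("w10.npz",im=w["color"],**{k:w[k] for k in("R","t","cx","cy","fovy")})
```

```text
[0.58288937 0.32541722 0.057     ] [0.62651717 0.34787474 0.057     ] mid [0.60470327 0.33664598 0.057     ] len 0.04906857747891348 yaw 27.23726253815765
lugs [0.60462809 0.33662317 0.009     ] 0.06425289580193815 27.137254755912828
0.1034 26.3
0.0797 -63.0
0.104 -153.8
0.0794 116.5
[0.60457586 0.33656867 0.006     ]
```

View pics/w10c.png

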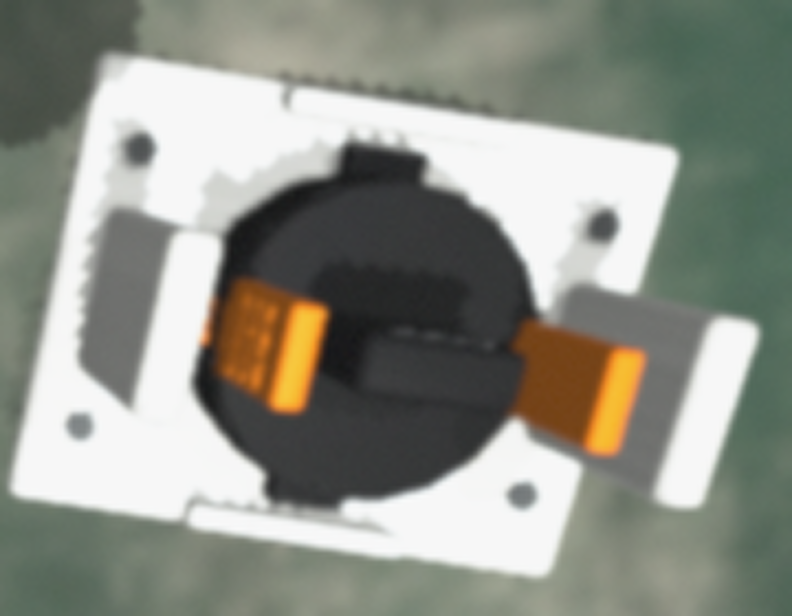

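Call:
drive_tool(slide=[[8,8,0],[16,17,0],[24,26,0],[32,34,0],[40,43,0],[48,52,0],[56,60,0],[64,69,-5],[72,77,-10],[76,81,-15]], turn=[[0,0,0.143],[0,0,0.286],[0,0,0.429],[0,0,0.572],[0,0,0.715],[0,0,0.858],[0,0,1.0],[0,0,1.144],[0,0,1.287],[0,0,1.43]], gripper=[0.5,0.5,0.5,0.5,0.5,0.5,0.5,0.5,0.5,0.5])

```text
t: 10.8
eef_pos: [0.6045, 0.3361, 0.1021]
tool_rot: [0.368, -0.602, 0.366, 0.607]
contact_force: [-0.2, 0.0, 0.5]
gripper_width: 0.501
```

Run:
```python
from h import *
st(); c=cam("wrist"); cv2.imwrite("pics/w11.png",c["color"][:,:,::-1]); st()
```

```text
t 10.8 p [604.5 336.1 102.1] yaw 117.53 xaxis [-0.0038  0.0053 -1.    ] q [-0.06  0.75 -0.83  1.55  0.59  1.11  1.02] F [-0.2  0.   0.5] g 0.501
t 10.85 p [604.5 335.9 100.8] yaw 117.91 xaxis [-0.005  0.005 -1.   ] q [-0.06  0.75 -0.84  1.55  0.59  1.11  1.03] F [ 0.2 -0.1 -0.7] g 0.501
```

View pics/w11.png

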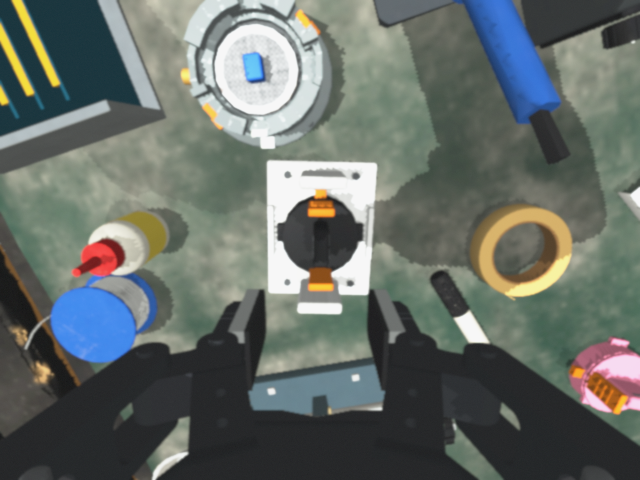

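```bash
cat > cap.py <<'E'
from h import *
import sys
p,R,o=st(); c=cam("wrist"); im=c["color"]; np.savez("wc.npz",im=im,**{k:c[k] for k in("R","t","cx","cy","fovy")})
x0,y0,x1,y1=map(int,sys.argv[2:6]); s=float(sys.argv[6]); crop(im,x0,y0,x1,y1,s,sys.argv[1])
E
python3 cap.py w12.png 255 150 390 320 4.4
```

```text
t 10.85 p [604.5 335.9 100.8] yaw 117.91 xaxis [-0.005  0.005 -1.   ] q [-0.06  0.75 -0.84  1.55  0.59  1.11  1.03] F [ 0.2 -0.1 -0.7] g 0.501
```

View pics/w12.png

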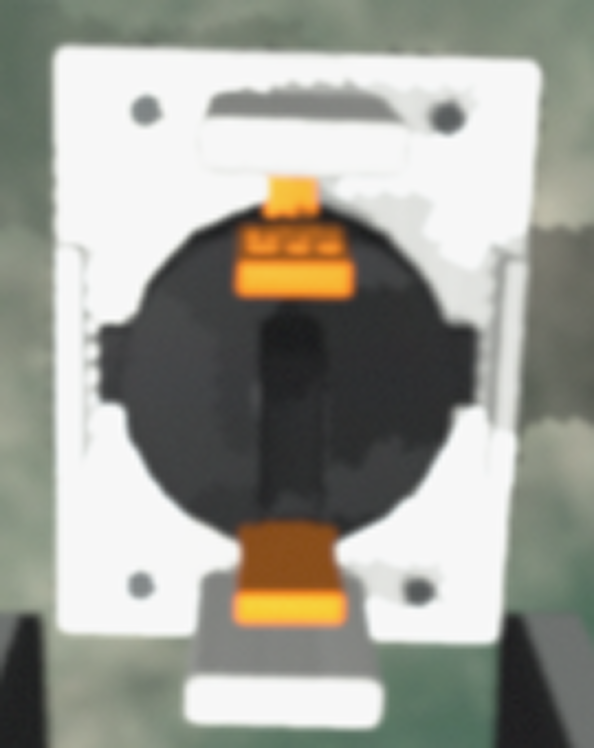

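Run:
```python
from h import *
c={k:v for k,v in np.load("wc.npz").items()}; p,R,o=tool()
g=lambda x,y,z:onz(c,255+x/4.4,150+y/4.4,z)
a,b=g(295,279,.057),g(290,608,.057); d=b-a; m=(a+b)/2
print("tabs mid",m,"len",np.hypot(*d[:2]),np.degrees(np.arctan2(d[1],d[0])))
a,b=g(100,363,.009),g(478,365,.009); d=b-a; print("lugs",(a+b)/2,np.hypot(*d[:2]),np.degrees(np.arctan2(d[1],d[0])))
print("off tool yz", (R.T@(m-p)*1000).round(1), "yaw",yaw(R))
```

```text
tabs mid [0.60415154 0.33675407 0.057     ] len 0.049165479846581435 27.278503165475474
lugs [0.60392031 0.33714719 0.009     ] 0.06475789186780814 117.46540786949444
off tool yz [44.2 -0.9  0.7] yaw 117.25901757952835
```

Call:
drive_tool(slide=[[0,1,-25],[0,1,-50],[0,1,-70],[0,1,-85],[0,1,-92],[0,1,-92]], turn=[[-0.005,-0.005,0],[-0.005,-0.005,0],[-0.005,-0.005,0],[-0.005,-0.005,0],[-0.005,-0.005,0],[-0.005,-0.005,0]], gripper=[0.45,0.4,0.4,0.4,0.4,0.4])

```text
t: 11.5
eef_pos: [0.6035, 0.3362, 0.0084]
tool_rot: [0.368, -0.603, 0.369, 0.604]
contact_force: [-0.2, -0.3, 0.5]
gripper_width: 0.398
```

```bash
python3 cap.py w13.png 220 190 420 340 4
```

```text
t 11.5 p [603.5 336.2   8.4] yaw 117.22 xaxis [-1.7e-03 -7.0e-04 -1.0e+00] q [-0.1   0.84 -0.77  1.6   0.67  0.98  0.96] F [-0.2 -0.3  0.5] g 0.398
```

View pics/w13.png

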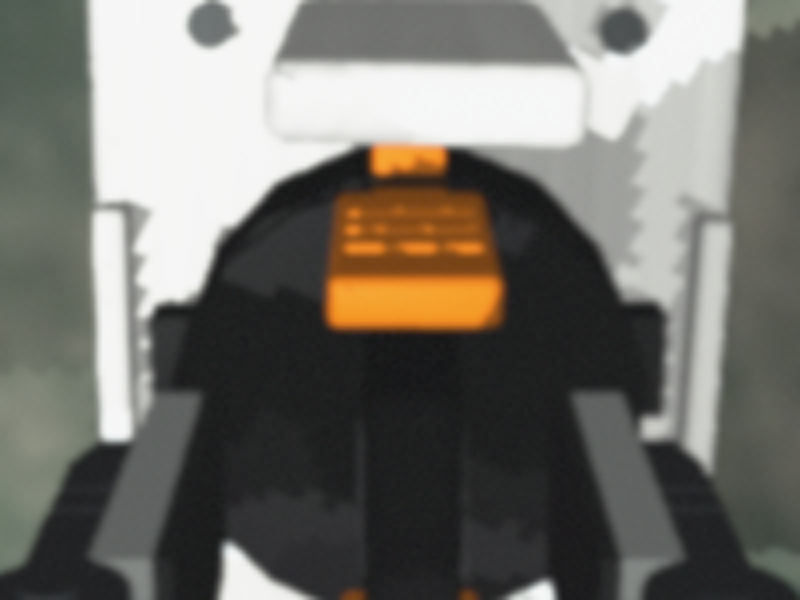

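Call:
drive_tool(slide=[[-1,2,-3],[-1,2,-3],[-1,2,-3],[-1,2,-3],[-1,2,-3],[-1,2,-3]], turn=[[0,0,0],[0,0,0],[0,0,0],[0,0,0],[0,0,0],[0,0,0]], gripper=[0.4,0,0,0,0,0], squeeze=60)

```text
t: 12.15
eef_pos: [0.6034, 0.3392, 0.0073]
tool_rot: [0.369, -0.604, 0.368, 0.604]
contact_force: [-1.2, -0.5, 5.3]
gripper_width: 0.096
```

```bash
python3 cap.py w14.png 220 190 420 340 4
```

```text
t 12.15 p [603.4 339.2   7.3] yaw 117.22 xaxis [ 3.e-04  9.e-04 -1.e+00] q [-0.1   0.85 -0.77  1.6   0.68  0.98  0.95] F [-1.2 -0.5  5.3] g 0.096
```

View pics/w14.png

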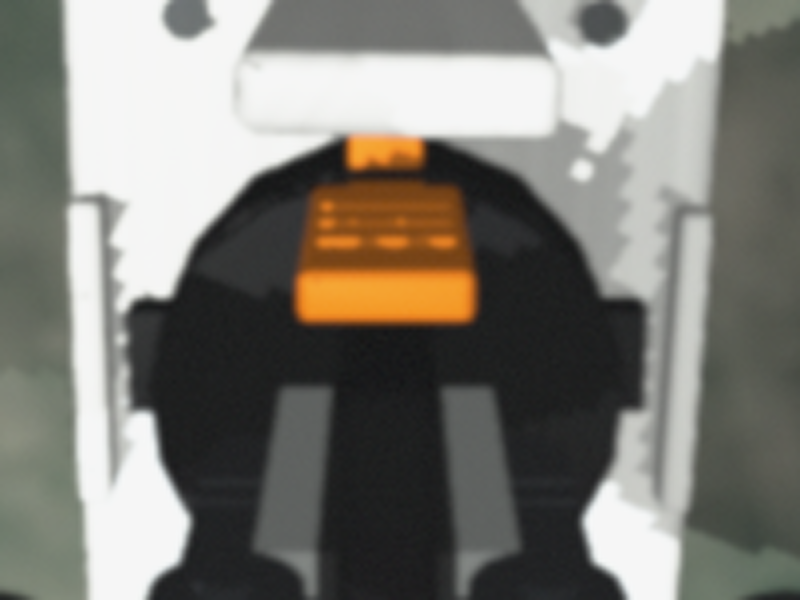

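Run:
```python
from h import *
c={k:v for k,v in np.load("wc.npz").items()}; p,R,o=tool()
g=lambda x,y,z:onz(c,220+x/4,190+y/4,z)
a,b=g(128,355,.009),g(643,355,.009); d=b-a; m=(a+b)/2; print("lugs",m,np.hypot(*d[:2]),np.degrees(np.arctan2(d[1],d[0])),(R.T@(m-p)*1000).round(1))
t=g(386,300,.057); print("tab top",t,(R.T@(t-p)*1000).round(1))
a,b=g(240,95,.052),g(557,95,.052);m=(a+b)/2; print("cheek",m,np.hypot(*(b-a)[:2]),(R.T@(m-p)*1000).round(1))
```

```text
lugs [0.60467235 0.33687616 0.009     ] 0.06546893252121944 117.1732043397054 [-1.7 -0.1 -2.7]
tab top [0.58283668 0.32560587 0.057     ] [-49.7  24.4  -2.7]
cheek [0.56631764 0.3184038  0.052     ] 0.028849823610175438 [-44.7  42.4  -1.5]
```

Run:
```python
from h import *
c={k:v for k,v in np.load("wc.npz").items()}; p,R,o=st()
for h in (0,.025,.05): print(proj(c,p-R[:,0]*h))
Rc=np.array(c["R"]); print("cam in tool", (R.T@(-Rc.T@c["t"]-p)*1000).round(2)); print((Rc@R).round(4))
c=cam("wrist"); Rc=np.array(c["R"]); print("cam in tool", (R.T@(-Rc.T@c["t"]-p)*1000).round(2))
```

```text
t 12.2 p [603.4 339.2   7.3] yaw 117.23 xaxis [ 3.e-04  9.e-04 -1.e+00] q [-0.1   0.85 -0.77  1.6   0.68  0.98  0.95] F [-0.8 -0.3  6.1] g 0.095
(np.float64(321.56943924478213), np.float64(277.3309237042274))
(np.float64(322.3823526157916), np.float64(297.9451023428445))
(np.float64(323.47377337129524), np.float64(325.6217813423645))
cam in tool [-176.06   69.51   -2.81]
[[-5.000e-04 -5.000e-04  1.000e+00]
 [-2.749e-01 -9.615e-01 -6.000e-04]
 [ 9.615e-01 -2.749e-01  3.000e-04]]
cam in tool [-176.06   69.51   -2.81]
```

Gripped on the rib (opening 0.096). Comparing views, the wrist camera's world positions sit a constant ~(1.7,-2.5) mm off the robot's own. I'll correct for that from here on. Lifting the cap now.

Call:
drive_tool(slide=[[0,0,10],[0,0,35],[0,0,70],[0,0,95],[0,0,98],[0,0,98]], turn=[[0,0,0],[0,0,0],[0,0,0],[0,0,0],[0,0,0],[0,0,0]], gripper=[0,0,0,0,0,0])

```text
t: 12.85
eef_pos: [0.6036, 0.339, 0.1056]
tool_rot: [-0.369, 0.604, -0.368, -0.603]
contact_force: [0.6, -0.3, -1.9]
gripper_width: 0.098
```

Run:
```python
from h import *
p,R,o=st(); c=cam("wrist"); cv2.imwrite("pics/w15.png",c["color"][:,:,::-1])
```

```text
t 12.85 p [603.6 339.  105.6] yaw 117.21 xaxis [ 1.2e-03  9.0e-04 -1.0e+00] q [-0.07  0.74 -0.83  1.55  0.59  1.12  1.01] F [ 0.6 -0.3 -1.9] g 0.098
```

View pics/w15.png

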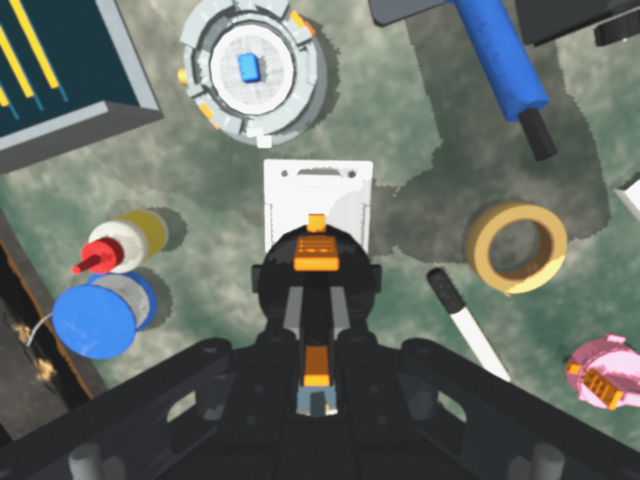

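Call:
drive_tool(slide=[[-20,-21,0],[-40,-42,0],[-60,-63,0],[-78.5,-83.5,0],[-78.5,-83.5,-15],[-78.5,-83.5,-20],[-78.5,-83.5,-20]], turn=[[0,0,0.026],[0,0,0.026],[0,0,0.026],[0,0,0.026],[0,0,0.026],[0,0,0.026],[0,0,0.026]], gripper=[0,0,0,0,0,0,0])

```text
t: 13.6
eef_pos: [0.5239, 0.2548, 0.0825]
tool_rot: [0.36, -0.608, 0.361, 0.609]
contact_force: [-0.4, 0.4, -1.4]
gripper_width: 0.093
```

```bash
python3 cap.py w16.png 240 150 400 330 4.3
python3 - <<'E'
from h import *
c=cam("scene"); crop(c["color"],310,150,470,280,5,"s16.png")
E
```

```text
t 13.6 p [523.9 254.8  82.5] yaw 118.71 xaxis [-3.2e-03 -9.0e-04 -1.0e+00] q [ 0.09  0.62 -0.88  1.84  0.58  0.96  1.03] F [-0.4  0.4 -1.4] g 0.093
```

View pics/w16.png

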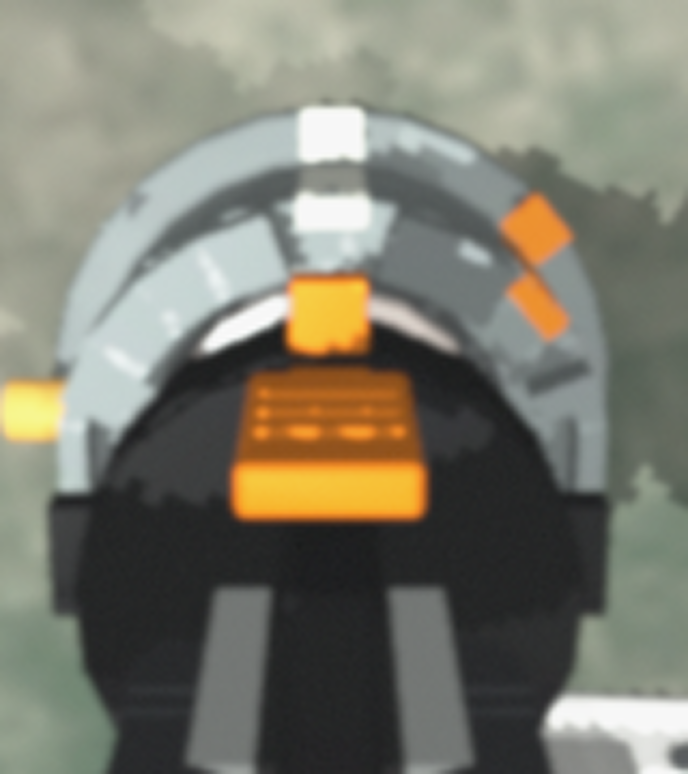

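View pics/s16.png

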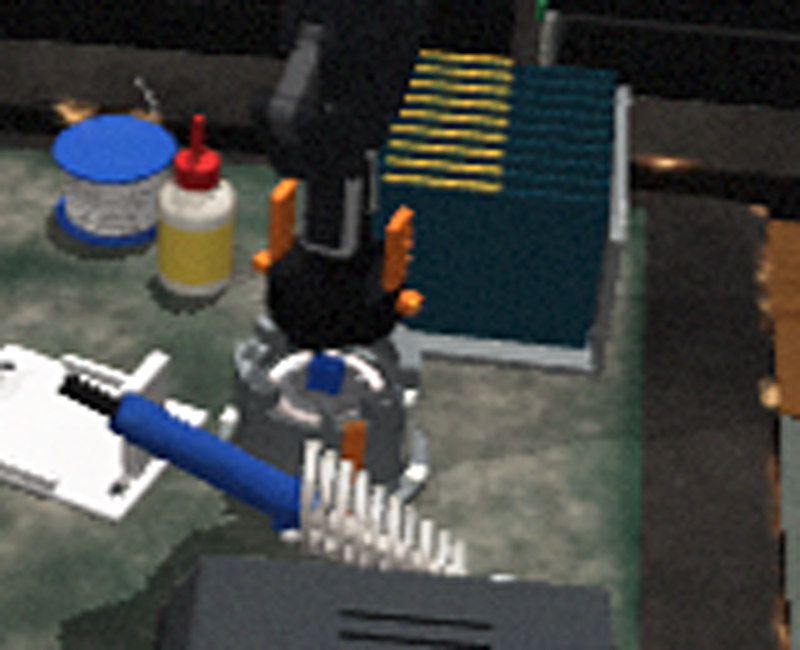

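Run:
```python
from h import *
c={k:v for k,v in np.load("wc.npz").items()}; p,R,o=st()
b=np.array([-.00165,.00255,0])
g=lambda x,y,z:onz(c,240+x/4.3,150+y/4.3,z)+b
fl=[(65,330),(90,260),(140,190),(200,145),(280,112),(400,112),(480,145),(555,210),(595,290),(606,370)]
r,e=circ([g(*q,.006) for q in fl]); r2,_=circ([g(*q,.006) for q in fl],.046); print("flange",r,e,r2)
zc=p[2]-.0013
a,d=g(50,555,zc+.006),g(607,555,zc+.006); m=(a+d)/2; print("lugs",m,np.hypot(*(a-d)[:2]))
t=g(330,315,zc+.0095+.0055); m2=t-.0317*np.r_[R[:2,1],0]; print("tooth r", (R.T@(t-p)*1000).round(1))
t=g(330,490,zc+.051); print("tab top r(24.5)", (R.T@(t-p)*1000).round(1))
v=g(334,135,.006)[:2]-r2; print("flange mark az",np.degrees(np.arctan2(v[1],v[0]))); v=g(331,212,.057)[:2]-r2; print("rim mark",np.degrees(np.arctan2(v[1],v[0])))
```

```text
t 13.7 p [524.6 255.8  83.9] yaw 118.74 xaxis [-1.4e-03  5.0e-04 -1.0e+00] q [ 0.09  0.62 -0.88  1.83  0.58  0.96  1.03] F [-0.6 -0.2 -1.2] g 0.098
flange [0.5230589  0.25631997 0.04498528] 0.00026047763255963294 [0.52421784 0.25694149]
lugs [0.52221084 0.25421764 0.08856097] 0.0642427722031997
tooth r [-13.7  33.3  -0.1]
tab top r(24.5) [-49.7  26.6  -0.2]
flange mark az -150.7359270869758
rim mark -149.7004376357927
```

Call:
drive_tool(slide=[[0.4,0.7,-10],[0.4,0.7,-20],[0.4,0.7,-24],[0.4,0.7,-28],[0.4,0.7,-31],[0.4,0.7,-34]], turn=[[0,0,0.008],[0,0,0.008],[0,0,0.008],[0,0,0.008],[0,0,0.008],[0,0,0.008]], gripper=[0,0,0,0,0,0])

```text
t: 14.3
eef_pos: [0.5251, 0.2566, 0.0497]
tool_rot: [0.358, -0.609, 0.358, 0.61]
contact_force: [0.5, 0.2, -1.1]
gripper_width: 0.098
```

```bash
python3 cap.py w17.png 240 150 400 330 4.3
```

```text
t 14.3 p [525.1 256.6  49.7] yaw 119.19 xaxis [-1.2e-03  6.0e-04 -1.0e+00] q [ 0.06  0.67 -0.84  1.85  0.62  0.91  1.  ] F [ 0.5  0.2 -1.1] g 0.098
```

View pics/w17.png

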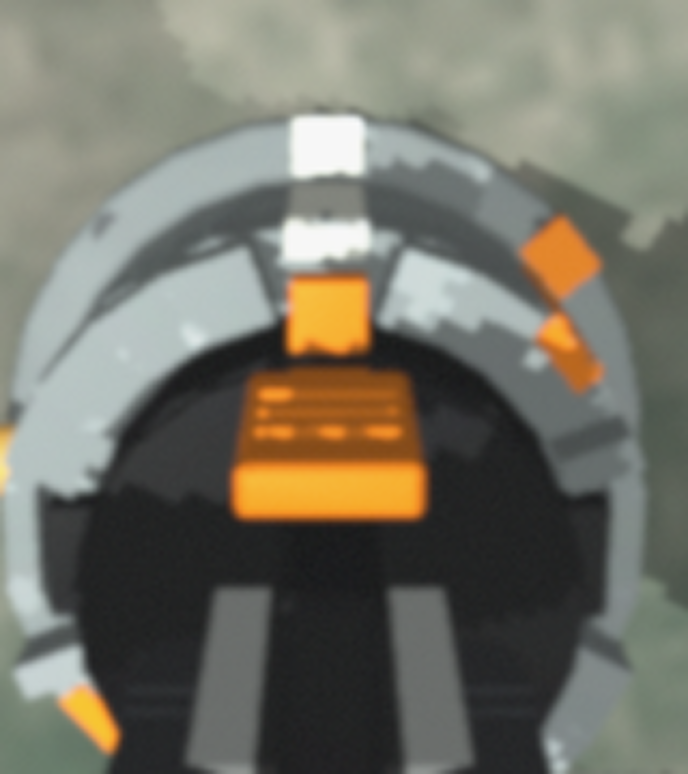

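Call:
drive_tool(slide=[[0,0,-3],[0,0,-6],[0,0,-8],[0,0,-10],[0,0,-10]], turn=[[0,0,0],[0,0,0],[0,0,0],[0,0,0],[0,0,0]], gripper=[0,0,0,0,0])

```text
t: 14.85
eef_pos: [0.525, 0.2563, 0.0412]
tool_rot: [-0.357, 0.61, -0.358, -0.61]
contact_force: [-5.5, -5.6, 16.5]
gripper_width: 0.096
```

Call:
drive_tool(slide=[[0,0,0],[0,0,0],[0,0,0],[0,0,0],[0,0,20],[0,0,50],[0,0,70],[0,0,70]], turn=[[0,0,0],[0,0,0],[0,0,0],[0,0,0],[0,0,0],[0,0,0],[0,0,0],[0,0,0]], gripper=[0.4,0.4,0.4,0.4,0.4,0.6,0.9,1.0])

```text
t: 15.65
eef_pos: [0.5265, 0.2577, 0.1139]
tool_rot: [-0.359, 0.611, -0.357, -0.609]
contact_force: [-0.5, -0.6, -0.3]
gripper_width: 0.89
```

```bash
python3 cap.py w18.png 200 100 440 300 3.3
python3 - <<'E'
from h import *
c=cam("scene"); crop(c["color"],310,150,470,280,5,"s18.png")
E
```

```text
t 15.65 p [526.5 257.7 113.9] yaw 119.18 xaxis [ 0.0033  0.001  -1.    ] q [ 0.1   0.59 -0.9   1.81  0.54  1.01  1.06] F [-0.5 -0.6 -0.3] g 0.89
```

View pics/w18.png

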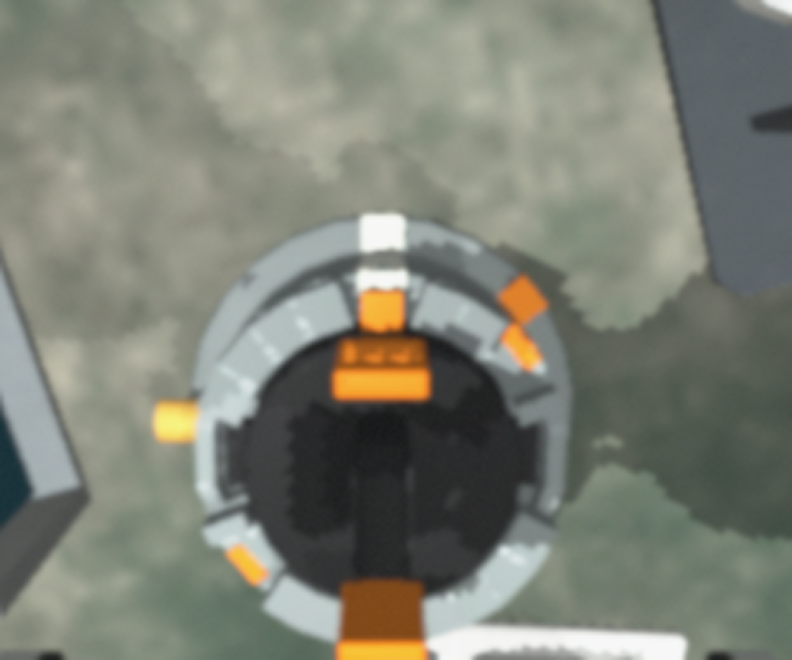

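View pics/s18.png

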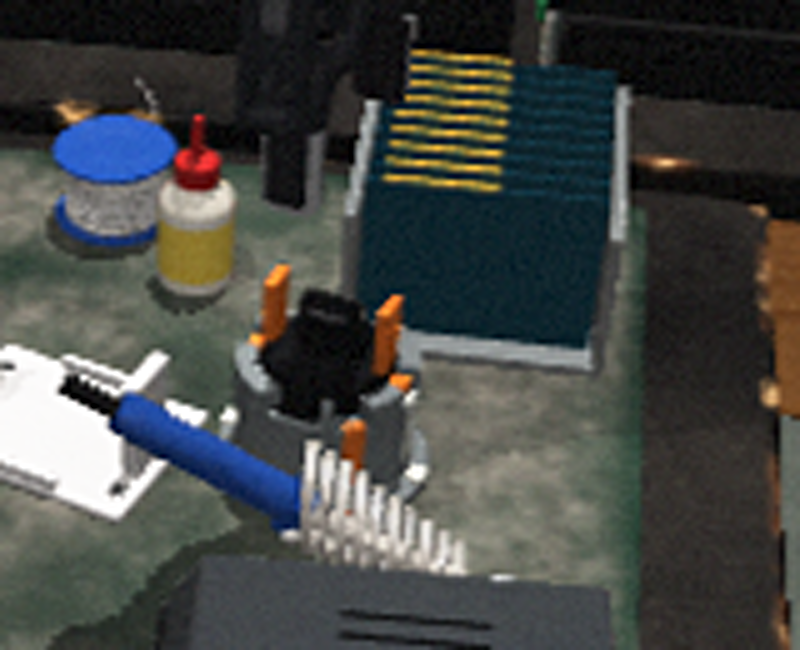

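Call:
drive_tool(slide=[[-1,-1,0],[-1,-1,0],[-1,-1,0],[-1,-1,0],[-1,-1,0],[-1,-1,0],[-1,-1,0],[-1,-1,0],[-1,-1,0],[-1,-1,0]], turn=[[0,0,-0.148],[0,0,-0.296],[0,0,-0.444],[0,0,-0.592],[0,0,-0.74],[0,0,-0.888],[0,0,-1.036],[0,0,-1.184],[0,0,-1.332],[0,0,-1.48]], gripper=[1,1,1,1,1,1,1,1,1,1])

```text
t: 16.75
eef_pos: [0.5233, 0.2543, 0.1095]
tool_rot: [0.675, -0.207, 0.678, 0.207]
contact_force: [0.2, 0.1, 0.4]
gripper_width: 1.001
```

```bash
python3 -c "from h import *; st()"
```

```text
t 16.75 p [523.3 254.3 109.5] yaw 34.02 xaxis [-0.0038 -0.0011 -1.    ] q [-0.13  0.49 -0.57  1.83  0.32  0.92 -0.24] F [0.2 0.1 0.4] g 1.001
```

Next, fine yaw to 29.2° (-0.084 rad), TCP to (525,256.4), level the tool, then look.

Call:
drive_tool(slide=[[1.7,2.1,0],[1.7,2.1,-10],[1.7,2.1,-10],[1.7,2.1,-10]], turn=[[0.001,-0.004,-0.084],[0.001,-0.004,-0.084],[0.001,-0.004,-0.084],[0.001,-0.004,-0.084]], gripper=[1,1,1,1])

```text
t: 17.15
eef_pos: [0.5242, 0.256, 0.0983]
tool_rot: [0.683, -0.179, 0.685, 0.179]
contact_force: [0.1, 0.1, 0.9]
gripper_width: 0.999
```

```bash
python3 cap.py w19.png 190 150 440 340 3.1
python3 - <<'E'
from h import *
c=cam("wrist"); p,R,o=st()
cv2.imwrite("pics/w19f.png",c["color"][:,:,::-1])
E
```

```text
t 17.15 p [524.2 256.   98.3] yaw 29.32 xaxis [-1.9e-03 -8.0e-04 -1.0e+00] q [-0.15  0.5  -0.54  1.84  0.32  0.89 -0.33] F [0.1 0.1 0.9] g 0.999
t 17.25 p [524.8 256.3  99.1] yaw 29.27 xaxis [-5.e-04  0.e+00 -1.e+00] q [-0.15  0.5  -0.54  1.84  0.32  0.89 -0.33] F [0.2 0.6 0.3] g 1.005
```

View pics/w19f.png

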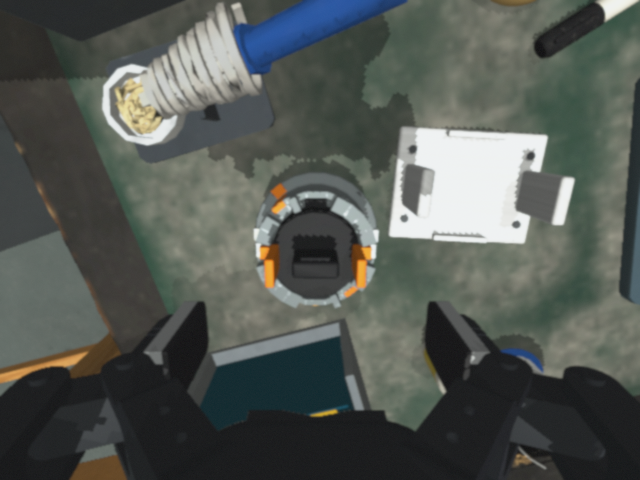

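View pics/w19.png

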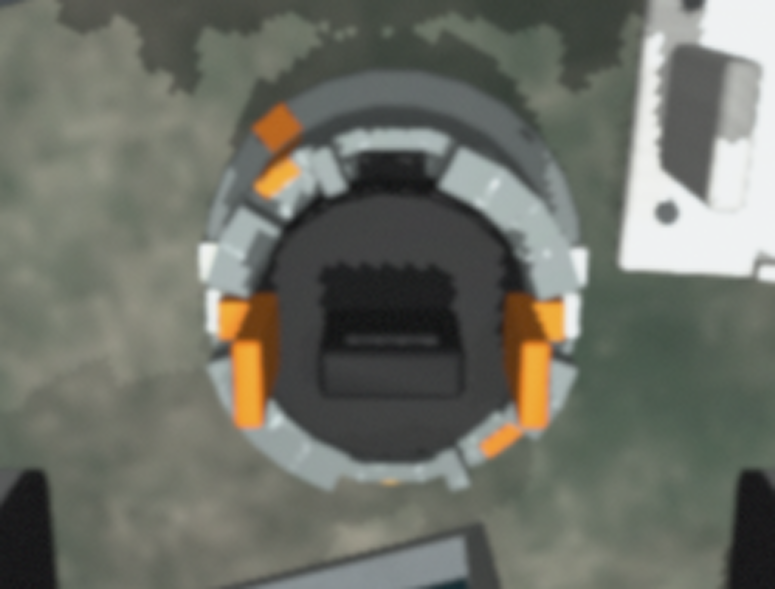

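Run:
```python
from h import *
c={k:v for k,v in np.load("wc.npz").items()}; p,R,o=st()
b=np.array([-.00165,.00255,0])
g=lambda x,y,z:onz(c,190+x/3.1,150+y/3.1,z)+b
a,d=g(249,385,.091),g(535,385,.091); print("tabs",(a+d)/2,np.hypot(*(d-a)[:2]),np.degrees(np.arctan2(*(d-a)[1::-1])))
```

```text
t 17.25 p [524.8 256.3  99.1] yaw 29.27 xaxis [-5.e-04  0.e+00 -1.e+00] q [-0.15  0.5  -0.54  1.84  0.32  0.89 -0.33] F [0.2 0.6 0.3] g 1.005
tabs [0.52456333 0.25555271 0.091     ] 0.049155111025329504 29.355107620780174
```

Call:
drive_tool(slide=[[0,-0.3,-15],[0,-0.3,-30],[0,-0.3,-45],[0,-0.3,-55],[0,-0.3,-61],[0,-0.3,-61]], turn=[[0,0,0],[0,0,0],[0,0,0],[0,0,0],[0,0,0],[0,0,0]], gripper=[1,1,0.9,0.9,0.85,0.85])

```text
t: 17.85
eef_pos: [0.5242, 0.2558, 0.0369]
tool_rot: [0.683, -0.179, 0.685, 0.179]
contact_force: [0.8, -0.6, -0.3]
gripper_width: 0.846
```

```bash
python3 cap.py w20.png 200 180 430 350 3.4
python3 - <<'E'
from h import *
c=cam("scene"); crop(c["color"],310,150,470,280,5,"s20.png")
E
```

```text
t 17.85 p [524.2 255.8  36.9] yaw 29.28 xaxis [-2.2e-03 -7.0e-04 -1.0e+00] q [-0.18  0.58 -0.5   1.88  0.38  0.78 -0.38] F [ 0.8 -0.6 -0.3] g 0.846
```

View pics/w20.png

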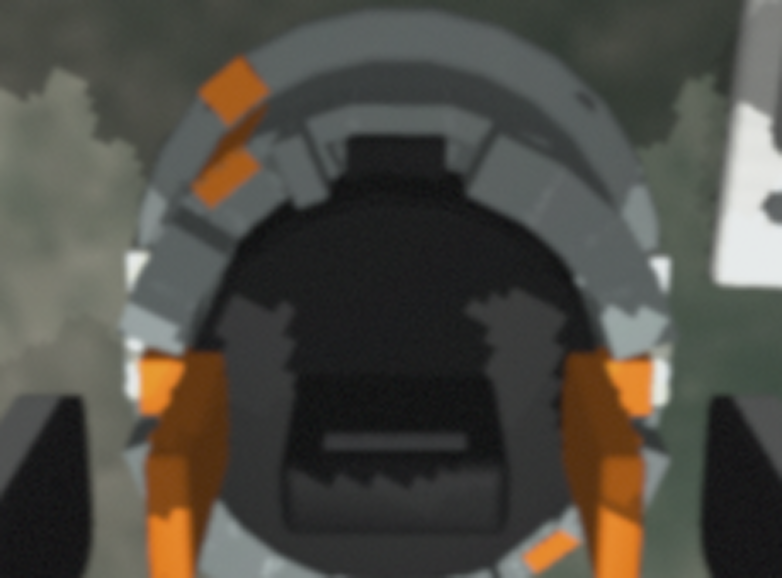

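View pics/s20.png

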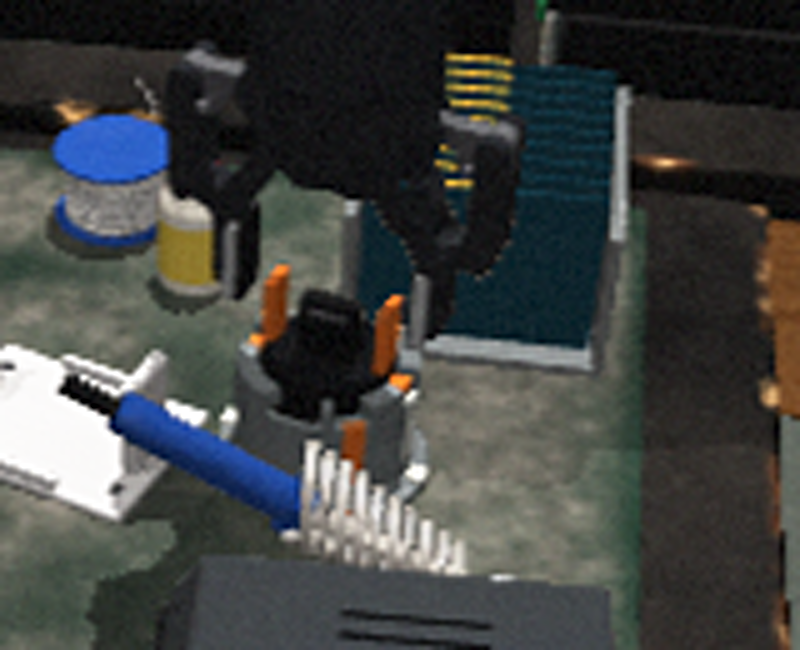

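Call:
drive_tool(slide=[[0.5,0.2,-2.5],[0.5,0.2,-2.5],[0.5,0.2,-2.5],[0.5,0.2,-2.5],[0.5,0.2,-2.5],[0.5,0.2,-2.5]], turn=[[0,0,0],[0,0,0],[0,0,0],[0,0,0],[0,0,0],[0,0,0]], gripper=[0.7,0.3,0.3,0.3,0.3,0.3], squeeze=60)

```text
t: 18.55
eef_pos: [0.5256, 0.2565, 0.0391]
tool_rot: [0.684, -0.179, 0.684, 0.178]
contact_force: [-8.7, -6.2, 27.8]
gripper_width: 0.396
```

```bash
python3 cap.py w21.png 200 180 430 350 3.4
```

```text
t 18.55 p [525.6 256.5  39.1] yaw 29.26 xaxis [ 0.0011 -0.0011 -1.    ] q [-0.18  0.58 -0.5   1.87  0.38  0.78 -0.38] F [-8.7 -6.2 27.8] g 0.396
```

View pics/w21.png

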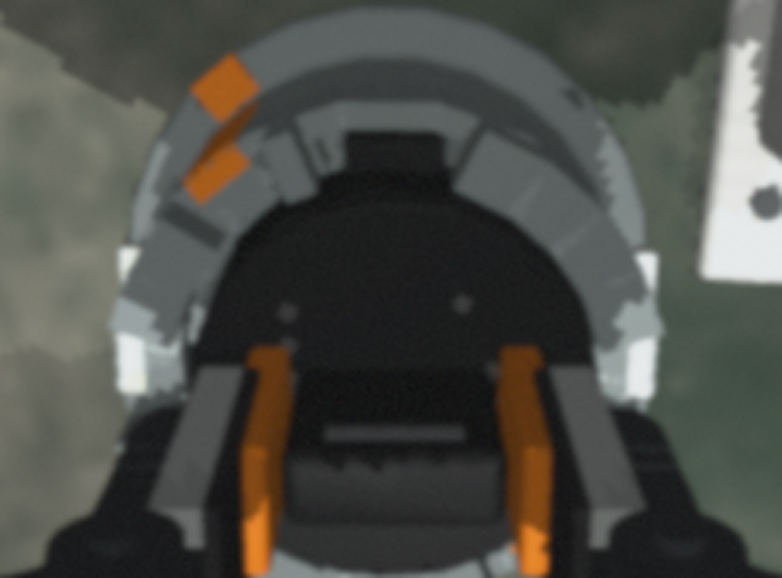

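Both tabs are squeezed (opening 0.396). Turning clockwise.

Call:
drive_tool(slide=[[-0.2,-0.2,-1],[-0.4,-0.3,-1],[-0.5,-0.4,-1],[-0.5,-0.4,-1],[-0.5,-0.4,-1]], turn=[[0,0,-0.06],[0,0,-0.14],[0,0,-0.24],[0,0,-0.34],[0,0,-0.44]], gripper=[0.3,0.3,0.3,0.3,0.3])

```text
t: 19.1
eef_pos: [0.5253, 0.2566, 0.0395]
tool_rot: [0.707, -0.024, 0.706, 0.023]
contact_force: [-3.9, -1.7, 8.7]
gripper_width: 0.384
```

```bash
python3 cap.py w22.png 200 180 430 350 3.4
```

```text
t 19.1 p [525.3 256.6  39.5] yaw 3.86 xaxis [ 0.0016 -0.0011 -1.    ] q [-0.26  0.56 -0.4   1.88  0.3   0.76 -0.75] F [-3.9 -1.7  8.7] g 0.384
```

View pics/w22.png

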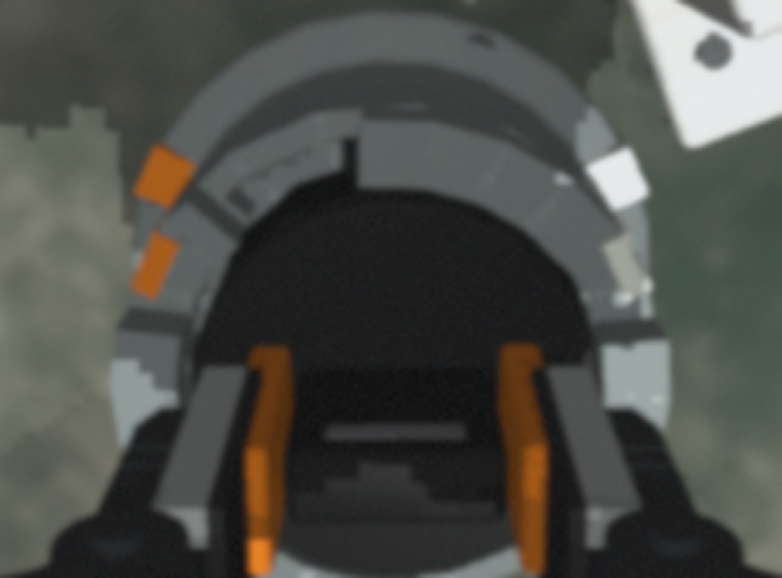

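Call:
drive_tool(slide=[[0,0,-1],[0,0,-1],[0,0,-1],[0,0,-1],[0,0,-1],[0,0,-1],[0,0,-1]], turn=[[0,0,-0.09],[0,0,-0.19],[0,0,-0.29],[0,0,-0.37],[0,0,-0.42],[0,0,-0.435],[0,0,-0.435]], gripper=[0.3,0.3,0.3,0.3,0.3,0.3,0.3])

```text
t: 19.85
eef_pos: [0.525, 0.2567, 0.0395]
tool_rot: [0.695, 0.13, 0.694, -0.132]
contact_force: [-3.4, -2.2, 6.9]
gripper_width: 0.38
```

```bash
python3 cap.py w23.png 200 180 430 350 3.4
```

```text
t 19.85 p [525.  256.7  39.5] yaw -21.35 xaxis [ 0.001  -0.0021 -1.    ] q [-0.34  0.54 -0.29  1.89  0.22  0.74 -1.13] F [-3.4 -2.2  6.9] g 0.38
```

View pics/w23.png

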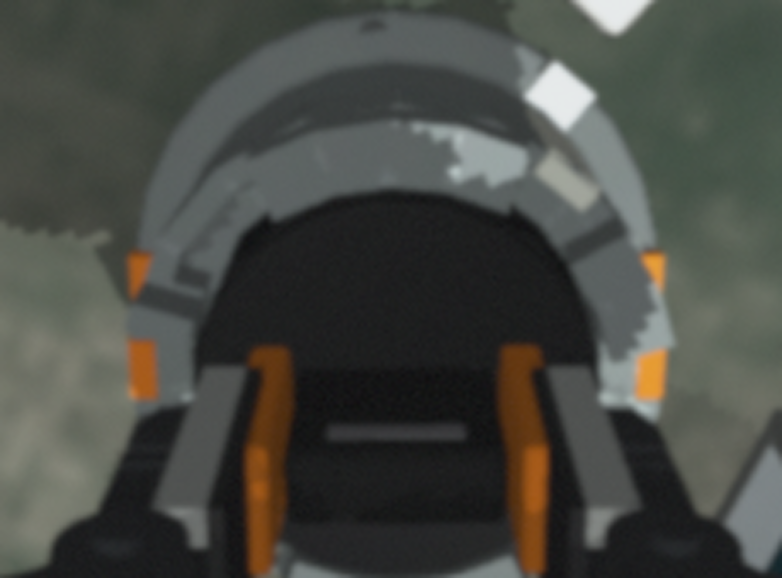

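The tabs stand at the orange marks (picture symmetric, as it was at the white marks). Releasing.

Call:
drive_tool(slide=[[0,0,0],[0,0,0],[0,0,0],[0,0,0],[0,0,0]], turn=[[0,0,0],[0,0,0],[0,0,0],[0,0,0],[0,0,0]], gripper=[0.9,0.9,0.9,0.9,0.9])

```text
t: 20.4
eef_pos: [0.5254, 0.2569, 0.0398]
tool_rot: [0.696, 0.13, 0.694, -0.131]
contact_force: [-0.3, -0.6, -0.4]
gripper_width: 0.903
```

```bash
python3 cap.py w24.png 200 180 430 350 3.4
```

```text
t 20.4 p [525.4 256.9  39.8] yaw -21.34 xaxis [ 0.0017 -0.0016 -1.    ] q [-0.34  0.54 -0.29  1.89  0.22  0.74 -1.13] F [-0.3 -0.6 -0.4] g 0.903
```

View pics/w24.png

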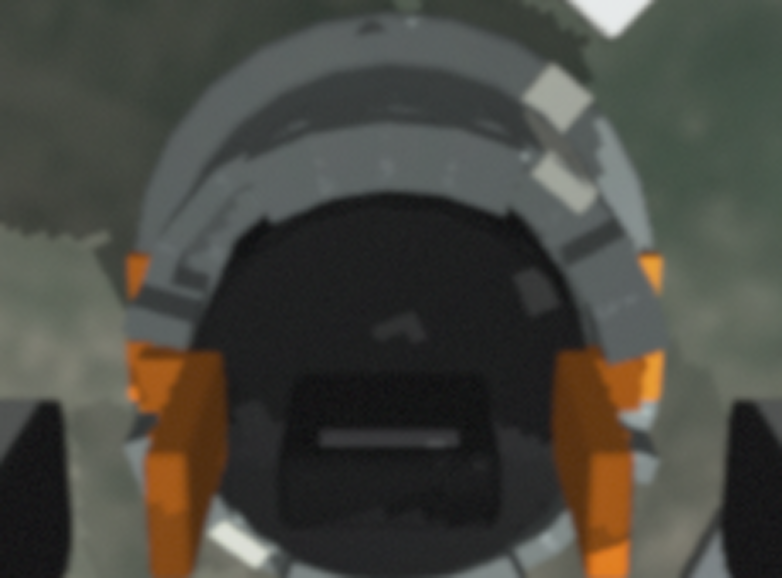

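Both tabs have sprung out and their teeth lie in the lock notches. Lifting clear to check.

Call:
drive_tool(slide=[[0,0,15],[0,0,40],[0,0,70],[0,0,90],[0,0,90]], turn=[[0,0,0],[0,0,0],[0,0,0],[0,0,0],[0,0,0]], gripper=[1,1,1,1,1])

```text
t: 20.95
eef_pos: [0.5276, 0.2583, 0.1343]
tool_rot: [0.697, 0.132, 0.692, -0.13]
contact_force: [0.6, -0.3, 0.0]
gripper_width: 1.001
```

```bash
python3 cap.py w25.png 200 130 430 330 3.4;  python3 - <<'E'
from h import *
c=cam("scene"); crop(c["color"],310,150,470,280,5,"s25.png")
E
```

```text
t 20.95 p [527.6 258.3 134.3] yaw -21.35 xaxis [ 0.0079  0.0017 -1.    ] q [-0.32  0.42 -0.32  1.82  0.16  0.92 -1.08] F [ 0.6 -0.3  0. ] g 1.001
```

View pics/w25.png

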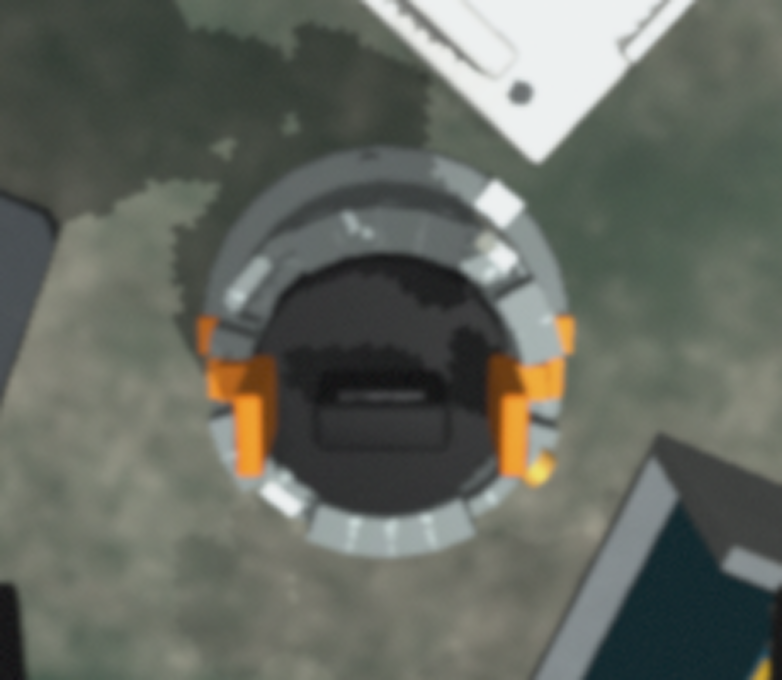

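View pics/s25.png

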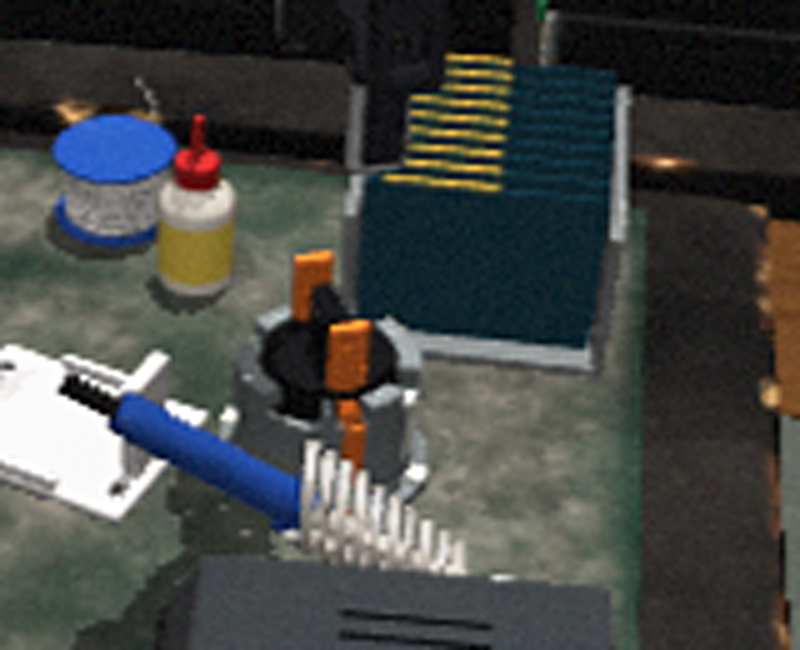

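Run:
```python
from h import *
c=cam("wrist"); im=c["color"]
d={k:v for k,v in np.load("wc.npz").items()}
g=lambda x,y,z:onz(d,200+x/3.4,130+y/3.4,z)+np.array([-.00165,.00255,0])
a,b=g(251,435,.091),g(514,435,.091); print((a+b)/2,np.hypot(*(b-a)[:2]),np.degrees(np.arctan2(*(b-a)[1::-1])))
st(); print(bot.hand_in())
```

```text
[0.52420805 0.25599037 0.091     ] 0.048683409656866496 -21.482563786963414
t 21.1 p [525.1 256.6 129.9] yaw -21.34 xaxis [ 0.0015 -0.0019 -1.    ] q [-0.32  0.42 -0.32  1.83  0.17  0.92 -1.08] F [-0.4 -0.3 -0.6] g 1.002
the job is handed in; nothing more can be done
None
```

The job is done and handed in at about 21 s. The disk is in the recess and the cap is locked on the pot at the orange marks.

- **Disk:** it reached the floor at the expected height and looked centred in the recess in the picture taken after I let go.
- **Setting the cap:** I lifted it by the rib and set it down at the white marks. It came down to the height expected for fully seated. Then I let go.
- **Locking:** I took the cap by both orange tabs, squeezed them in, turned it about 50.6° clockwise and released it.

**Last check:** the cap stands at -21.5° against the pot's 29.3°, a turn of about 50.8° or 0.887 rad (0.79 to 0.97 allowed). The tabs are about 49 mm apart, the same as when sprung out, with their teeth in the lock notches. The cap is centred to within about 1 mm, and the arm is clear of everything. The bottle looked unmoved in the last picture. The arm did not touch the tape roll or the marker, but I did not re-measure their positions.

**What went wrong or disagreed:**
- The first grip on the disk closed on nothing. The finger tips sat about 25 to 40 mm behind the reported TCP, depending on how far the fingers were open. I lowered the gripper in small steps while watching the force and gripped it the second time.
- The wrist camera's positions were off from the robot's own by about (1.7, -2.5) mm, so I corrected for that.

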